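# Hang the bearing feed track, load it and shut the keeper

## Robot

A 7-joint arm with a two-finger parallel gripper is mounted at the origin on the work surface; the furniture and walls round the work are solid. World frame = base frame: x ahead of the robot, y to its left, z up, the work surface at z = 0. Lengths are in m, angles in rad, forces in N, time in s.
With the tool pointing down it reaches from about 0.4 to 0.9 m from the base axis. Payload 5.6 kg.
Tool frame: the origin (TCP) lies midway between the tips of the shut fingers; the grasp point (between the pads) lies 19 mm behind it (hold_point_z is the distance from the TCP to the grasp point, in m); z points along the fingers, y is the line along which they close (so a half turn about z gives the same grasp; the last joint's range is limited). The gripper opens to 92 mm and grips with 3 to 60 N. Pads are 20 mm wide; open, the fingers measure 128 mm over their backs; the gripper's body (75 mm by 189 mm) begins 69 mm behind the grasp point.
Start: joints at [1.296, 0.468, -0.012, 1.603, 0.006, 1.071, -0.056], TCP at [0.149, -0.633, 0.215] pointing down, gripper open.
Joint ranges: [-2.53, 2.53], [-0.31, 2.02], [-1.57, 1.55], [0.28, 2.44], [-1.29, 4.43], [0.15, 1.84], [-2.92, 2.92]. Speed limits (rad/s): [2.57, 2.57, 3.14, 3.14, 3.14, 3.14, 3.14].

## Interface

Orientations are given as a 3x3 rotation matrix whose columns are the frame's x, y, z axes.
In Python, from plant import observe, camera, get_calibration, finish_job, recognise, regions_of, hold_point_z gives the robot as it stands.
- The arm moves only by the tool play_rows, never from a script. Its argument "targets" is a list of rows, each a list of 3 entries, a list of its own where there are three numbers: the turn, a rotation vector about the tool's x, y, z in units of 45 degrees (1.0 is 45 degrees), then the shift along the tool's x, y, z in units of 250 mm (1.0 is 250 mm), then the opening in per cent of the stroke, from 0 (shut) to 100 (fully open). A call has 1 to 10 rows; each row is the pose to reach, as a shift and turn from the pose commanded when the call began, along the tool's axes at that moment; what a row does not reach only later rows make up. A row lasts 1/10 s, in which the tool goes at most 50 mm and 8.59 degrees, less where a joint would pass 70% of its speed; a pose out of reach is approached as far as the arm can. A call with a number of a shift or a turn outside -1 to 1 is refused whole. A call with a gripper value outside its range is refused whole. The fingers move at their own pace and stop on an object; "force" is the grip in N (left out, the last holds). Time passes only in rows, so rows that repeat a pose let the fingers close. It gives the time, the measured TCP pose, the force, the opening and the grip force at its end, in the units of the state.
- observe(): the state, without advancing time (a new reading comes with each control period).
- camera(name): name is "scene" or "top"; returns the picture (384x512x3 uint8, red, green, blue); there is no depth.
- get_calibration(name): a dict with "mtx" (3x3 intrinsics, pixels), "eye" and "orientation" of the camera in the world. Camera axes: x right, y down, z forward; pixel columns grow to the right and rows downward; lengths in m; the calibration is good to about 2 mm. A picture is of the moment at which its call begins. get_calibration takes no time and is no camera call.
- finish_job(): hands the job in; it is judged then, once.
Trained networks look in the newest picture that a camera, given by its name, has taken for a name from the list of things; names that differ only in an ending like _2 or _b are one class to them, and where a whole thing is asked for, a point or a joint stands for the part that bears it (a point fixed in the world has none). Each returns a list of dicts, best first, with "confidence" (0 to 1); they miss things now and then, are a little off and sometimes report something else, mostly with a low value. They report only what shows in the picture. A call takes as long as a camera call.
- recognise(camera, thing): "point" ([column, row] in pixels, amid what is visible of it).
- regions_of(camera, thing): "mask" (384x512 bool, what is visible of it) and "point" ([column, row] in pixels, amid what is visible of it).
The state is a dict: "time": time; "joint_positions": joint angles; "dq": joint speeds; "joint_efforts": joint torques, N m; "eef_pos": TCP position; "orientation": TCP orientation; "contact_force": force on the tool from outside, world axes, zero at the start; "ft_torque": the same for the moment, N m; "gripper_width": finger opening in m; "grip_force": force on a finger pad.
Only numpy, scipy, OpenCV 4.12 (cv2) and the standard library are available. Lean on these libraries where they do the work, as an engineer would, in place of code of your own. Each camera call takes 0.05 s, during which the arm holds its last target. There are 200 camera calls.

## Task

Get the bearing feed by the press ready. First hang the loose feed track in its stand: hook the tongue at its low end under the retaining lip and swing the track down until it lies in the cradle at the high end. Then load every loose ball bearing flat into the high end of the track, so that it slides down and they queue up against the stop, and when all are in swing the hinged keeper bar fully down over them; the wide plated end cap lying among the bearings is not wanted, leave it on the bench.

Things in the scene. Friction and masses are not known exactly. Their poses are not given: they have to be found in the camera images.
- stand: Feed stand, fixed: grey base plate 330 x 100 x 10 mm (x = -195 to +135 mm), a low steel bracket at one end, a cradle on two posts at the other. Origin: table level under the middle of the seated track; x runs level along the lane to the high end, y across, z up. A seated track has its origin 84 mm straight above this one and its x axis tilted 18 degrees (0.314 rad) up from the stand's x.
- stand_slot (a point): Home of the tip of the track's tongue (underside, mid-width): stand x = -165, z = 30 mm, on the bracket's ledge, which slopes like the seated track. A retaining lip 4 mm thick roofs the ledge, 10 mm clear above it, for the 16 mm next to this point, open uphill; a wall closes the slot 2 mm beyond this point; side cheeks 60 mm apart rise 28 mm. Axes as the stand's.
- stand_cradle (a point): Middle of the cradle bar's top at the high end, where the track's underside rests (stand x = +96, z = 115 mm). The bar is 14 mm wide along the lane; its cheeks stand 68 mm apart, flare outwards and rise 22 mm. Axes as the stand's.
- stand_hinge (a point): Middle of the keeper's hinge axis, above the lip; the axis is level, along the stand's y. Axes as the stand's.
- keeper (a joint): Keeper bar's angle, rad: 0 = shut (over mid-lane, parallel to the floor, 6 mm above the bearings), 1.26 = upright, 1.6 = leaning a little outwards past the low end. Starts at 1.1 to 1.45. Bar 10 mm wide, 6 mm thick, reaching 224 mm from its axis; black 18 mm ball knob on its upper side 212 mm out. The stiff hinge stays where it is left; some 2 N at mid-length turns it.
- keeper_push (a point): Point on the keeper bar's upper side (away from the lane when shut), 130 mm from the hinge axis: a good place to push. x along the bar, z out of this upper side.
- track: Feed track, loose, 0.35 kg: straight aluminium channel with a white slippery lining, 296 mm long, 60 mm wide over its walls (grip it there, mid-length), flat on the bench at first. Origin: mid-length, mid-width of its underside, within 10 mm of its centre of mass; x to its open loading end (high in use), y across, z up. Floor 3 mm thick; walls 3 mm thick, 16 mm high, 54 mm apart inside, x = -150 to +146 mm.
- track_tongue (a point): Tip of the track's tongue, mid-width, at the underside (track x = -174 mm). The tongue is flat, 50 mm wide, 3 mm thick. It starts at the stop: two ears 16 mm high whose inner face is at track x = -146 mm. Flat bearings slide down a hung track to the stop by themselves, and the hung track itself settles downhill.
- track_rest (a point): Point on the track's underside that comes to lie on the cradle bar (track x = +101 mm). Around it, from x = +66 to +146 mm, the walls carry slippery flared lips that widen the mouth to 64 mm at the top, 25 mm above the underside, and guide a bearing in.
- plated_cap: Thin plated end cap, 63 mm across and 7 mm high with a small raised hub, lying on the bench among the bearings: not wanted in the track (too wide for it). Origin: centre of its underside.
- bearing_1: Ball bearing, 48 mm across and 9 mm thick with a bore, 50 g, lying flat; 4 or 5 of these are there, an absent one reads None. Origin: centre of its underside (it may be turned over). Grip it across its rim. The fixed motor cans to the left of the bearings are 87 mm high and end at y = -0.214 m; the flat rings to their right are 24 mm high and begin at y = -0.44 m.
- bearing_2: Ball bearing, 48 mm across and 9 mm thick with a bore, 50 g, lying flat; 4 or 5 of these are there, an absent one reads None. Origin: centre of its underside (it may be turned over). As the others.
- bearing_3: Ball bearing, 48 mm across and 9 mm thick with a bore, 50 g, lying flat; 4 or 5 of these are there, an absent one reads None. Origin: centre of its underside (it may be turned over). As the others.
- bearing_4: Ball bearing, 48 mm across and 9 mm thick with a bore, 50 g, lying flat; 4 or 5 of these are there, an absent one reads None. Origin: centre of its underside (it may be turned over). As the others.
- bearing_5: Ball bearing, 48 mm across and 9 mm thick with a bore, 50 g, lying flat; 4 or 5 of these are there, an absent one reads None. Origin: centre of its underside (it may be turned over). As the others.

How it is judged:
On the way, in this order (a step that is already met when the one before it is completed fails the run):
1. the track hangs in the stand: tongue under the lip, high end down in the cradle (distance between track_tongue and stand_slot below 0.01 m and distance between track_rest and stand_cradle below 0.01 m and z of track_tongue in the frame of stand_slot below 0.0065 m), for 0.3 s.
2. with the keeper still open, every bearing lies flat in the seated track, queued against the stop (all of step 1 and x of bearing_1 in the frame of track between -0.13 and 0.105 m and y of bearing_1 in the frame of track between -0.008 and 0.008 m and z of bearing_1 in the frame of track between -0.002 and 0.016 m and angle between the z axis of each of bearing_1, bearing_2, bearing_3, bearing_4, bearing_5 and the z axis of track, either way round below 0.09 rad and x of bearing_2 in the frame of track between -0.13 and 0.105 m and y of bearing_2 in the frame of track between -0.008 and 0.008 m and z of bearing_2 in the frame of track between -0.002 and 0.016 m and x of bearing_3 in the frame of track between -0.13 and 0.105 m and y of bearing_3 in the frame of track between -0.008 and 0.008 m and z of bearing_3 in the frame of track between -0.002 and 0.016 m and x of bearing_4 in the frame of track between -0.13 and 0.105 m and y of bearing_4 in the frame of track between -0.008 and 0.008 m and z of bearing_4 in the frame of track between -0.002 and 0.016 m and x of bearing_5 in the frame of track between -0.13 and 0.105 m and y of bearing_5 in the frame of track between -0.008 and 0.008 m and z of bearing_5 in the frame of track between -0.002 and 0.016 m and x of any of bearing_1, bearing_2, bearing_3, bearing_4, bearing_5 in the frame of track below -0.114 m and value of joint keeper above 0.5 rad), for 0.3 s.
3. the keeper bar is shut (value of joint keeper below 0.06 rad), for 0.2 s.
At the end, for the whole second after the job is handed in: track seated (tongue tip within 10 mm of home, at most 6.5 mm above the ledge; cradle point within 10 mm), every bearing flat and still in it, within 8 mm of mid-lane, one at the stop; keeper within 0.06 rad of shut; end cap on the bench (all of step 1 and x of bearing_1 in the frame of track between -0.13 and 0.105 m and y of bearing_1 in the frame of track between -0.008 and 0.008 m and z of bearing_1 in the frame of track between -0.002 and 0.016 m and angle between the z axis of each of bearing_1, bearing_2, bearing_3, bearing_4, bearing_5 and the z axis of track, either way round below 0.09 rad and x of bearing_2 in the frame of track between -0.13 and 0.105 m and y of bearing_2 in the frame of track between -0.008 and 0.008 m and z of bearing_2 in the frame of track between -0.002 and 0.016 m and x of bearing_3 in the frame of track between -0.13 and 0.105 m and y of bearing_3 in the frame of track between -0.008 and 0.008 m and z of bearing_3 in the frame of track between -0.002 and 0.016 m and x of bearing_4 in the frame of track between -0.13 and 0.105 m and y of bearing_4 in the frame of track between -0.008 and 0.008 m and z of bearing_4 in the frame of track between -0.002 and 0.016 m and x of bearing_5 in the frame of track between -0.13 and 0.105 m and y of bearing_5 in the frame of track between -0.008 and 0.008 m and z of bearing_5 in the frame of track between -0.002 and 0.016 m and x of any of bearing_1, bearing_2, bearing_3, bearing_4, bearing_5 in the frame of track below -0.114 m and linear speed of each of bearing_1, bearing_2, bearing_3, bearing_4, bearing_5 below 0.02 m/s and value of joint keeper below 0.06 rad and height (world z) of plated_cap below 0.02 m); the robot touches nothing.
Of bearing_1, bearing_2, bearing_3, bearing_4, bearing_5 only 4 to 5 are there at a start; the rules pass over those that are not, and their reading is None.
At some moment in a run one of bearing_1, bearing_2, bearing_3, bearing_4, bearing_5 may be knocked a few centimetres aside while the robot is not near it.
Once in a run the grip may slacken for a moment while it holds something.
It also fails if it takes over 210 s, if anything falls off the work surface, if the arm or the gripper's body presses on something with over 40 N, if the wrist force passes 120 N, or if a joint passes its speed limit or range.

## Working session

There is one attempt and no reset: what is moved stays moved. The work goes in short steps, Python scripts to look and compute and a tool call to move; the robot and the scene stay as the last step left them, time stands still between calls to the robot, and variables do not carry over. Pictures are saved under pics/ and viewed, at most 14 in all, crops included, and the job is handed in when it is done.

Besides the shell and the picture viewer there is one more tool, called after ">>>" in YAML: its name, and indented under it one key for each argument. play_rows: Moves the arm, as the interface text tells. Its arguments: {"type":"object","properties":{"targets":{"type":"array","items":{"type":"array"}},"force":{"type":"number"}},"required":["targets"]}

```bash
ls; mkdir -p pics; python3 - <<'E'
from plant import *
import cv2,numpy as np
ims=[]
for c in("scene","top"):
    im=camera(c);cv2.imwrite(f"pics/{c}0.png",im[:,:,::-1])
    k=get_calibration(c);print(c,np.round(k["mtx"],1).tolist(),np.round(k["eye"],4).tolist(),np.round(k["orientation"],4).tolist())
    for t in("stand","keeper","keeper_push","track","track_tongue","track_rest","plated_cap","bearing_1"):
        try: print(t,[(np.round(d["point"],1).tolist(),round(d["confidence"],2)) for d in recognise(c,t)])
        except Exception as e: print(t,e)
s=observe();print(s,hold_point_z)
E
```

```text
pics
scene [[356.6, 0.0, 260.2], [0.0, 356.6, 197.5], [0.0, 0.0, 1.0]] [0.052, 0.8035, 0.9136] [[-0.8666, -0.34, 0.3654], [-0.4987, 0.5599, -0.6617], [0.0204, -0.7556, -0.6547]]
stand [([214.6, 226.0], 0.66)]
keeper [([177.8, 223.8], 0.67)]
keeper_push []
track [([246.2, 261.1], 0.93), ([316.9, 170.9], 0.66), ([295.5, 171.2], 0.61)]
track_tongue [([248.9, 259.9], 0.92)]
track_rest [([247.9, 259.2], 0.94)]
plated_cap [([294.9, 171.6], 0.56)]
bearing_1 [([317.6, 183.6], 0.58), ([286.7, 161.4], 0.54), ([277.7, 166.7], 0.38)]
top [[403.7, 0.0, 250.2], [0.0, 403.7, 193.8], [0.0, 0.0, 1.0]] [0.3767, -0.0073, 1.423] [[0.0041, -0.9941, 0.1081], [-1.0, -0.005, -0.0077], [0.0082, -0.1081, -0.9941]]
stand [([216.9, 166.7], 0.71)]
keeper [([169.1, 155.5], 0.45)]
keeper_push [([156.8, 147.7], 0.57)]
track [([202.6, 217.7], 0.76)]
track_tongue [([200.8, 216.9], 0.92)]
track_rest [([198.3, 219.5], 0.75)]
plated_cap [([337.6, 200.2], 0.61)]
bearing_1 [([357.1, 200.5], 0.68), ([349.9, 182.4], 0.67), ([326.1, 229.0], 0.66), ([358.0, 224.6], 0.65), ([334.8, 172.8], 0.45)]
{'time': 0.9, 'joint_positions': array([ 1.29600199,  0.46747876, -0.01160995,  1.60269763,  0.0059836 ,
        1.0714015 , -0.05632178]), 'dq': array([ 0.00087677,  0.00088234, -0.00014922, -0.00079405,  0.000325  ,
        0.00184357,  0.00029819]), 'joint_efforts': array([ 5.33834634e-05, -5.20415068e+01, -1.26596729e-02, -2.44061279e+01,
       -5.67501434e-02,  1.12567327e-02,  2.63048292e-06]), 'eef_pos': array([ 0.14929124, -0.6326326 ,  0.21460714]), 'orientation': array([[ 9.73276915e-01,  2.29634592e-01, -6.30022962e-06],
       [ 2.29634591e-01, -9.73276914e-01, -5.33303412e-05],
       [-1.83783592e-05,  5.04584394e-05, -9.99999999e-01]]), 'contact_force': array([-0.23805706, -0.38417896,  0.61322866]), 'ft_torque': array([-0.02838414, -0.02451595,  0.01691835]), 'grip_force': 0.0, 'gripper_width': 0.09169125002909942} 0.0187
```

```bash
python3 - <<'E'
import cv2,numpy as np
a=cv2.imread("pics/top0.png")
cv2.imwrite("pics/topcrop.png",cv2.resize(a[90:260,120:400],(800,486),interpolation=cv2.INTER_CUBIC))
b=cv2.imread("pics/scene0.png")
cv2.imwrite("pics/scenecrop.png",cv2.resize(b[130:320,110:360],(789,600),interpolation=cv2.INTER_CUBIC))
E
```

```text
(no output)
```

View pics/topcrop.png

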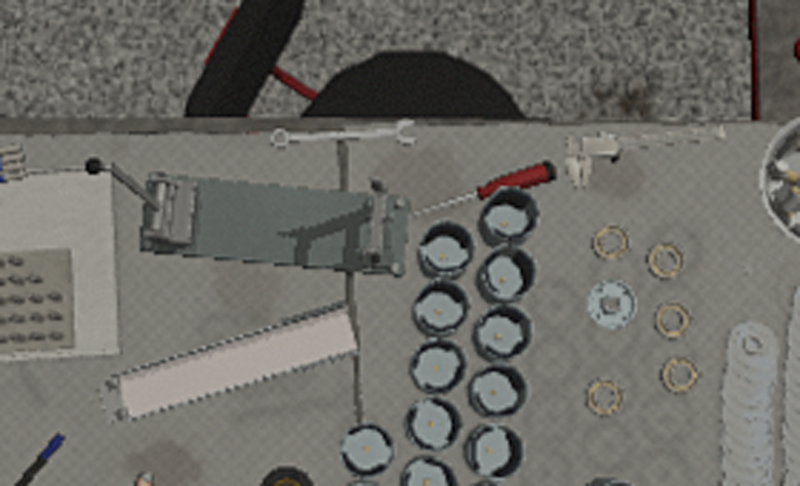

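View pics/scenecrop.png

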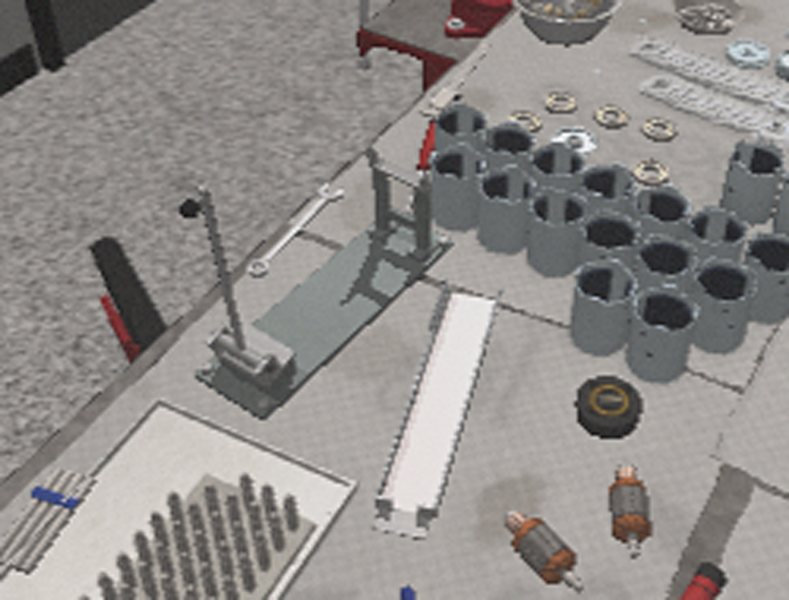

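The top view shows the track's tongue at about (157,228) and its high end at (243,205). The stand's bracket is at about (178,163) and its cradle at (253,170), with the keeper leaning out to the left. There are five bearings: (333,175), (353,181), (355,202), (358,221) and (331,229). The cap lies at (334,196). Next I fit the poses.

```bash
cat > h.py <<'E'
from plant import *
import cv2,numpy as np
from scipy.optimize import minimize,least_squares
from scipy.spatial.transform import Rotation as R
K={c:get_calibration(c) for c in("scene","top")}
def proj(c,P):
    k=K[c];q=(np.atleast_2d(P)-k["eye"])@k["orientation"];q=q/q[:,2:];return (q@k["mtx"].T)[:,:2]
def ray(c,uv,z):
    k=K[c];d=k["orientation"]@np.linalg.solve(k["mtx"],[uv[0],uv[1],1]);e=np.array(k["eye"]);return e+d*(z-e[2])/d[2]
def box(x0,x1,y0,y1,z0,z1):
    return np.array([[x,y,z] for x in(x0,x1) for y in(y0,y1) for z in(z0,z1)])/1000
def render(c,parts,s=4):
    m=np.zeros((384*s,512*s),np.uint8)
    for P in parts: cv2.fillConvexPoly(m,cv2.convexHull(np.round((proj(c,P)+.5)*s).astype(np.int32)),255)
    return cv2.resize(m,(512,384),interpolation=cv2.INTER_AREA)/255.
def Tyaw(p):
    return R.from_euler('z',p[2]).as_matrix(),np.array([p[0],p[1],0])
def fit(masks,parts,p0,ig=None):
    def f(p):
        r,t=Tyaw(p);e=0
        for c,m in masks.items(): e+=np.abs(render(c,[P@r.T+t for P in parts])-m)[ig[c] if ig else slice(None)].sum()
        return e
    b=None
    S=np.array([[0,0,0],[.015,0,0],[0,.015,0],[0,0,.08]])
    for k in range(3):
        b=minimize(f,p0,method="Nelder-Mead",options=dict(initial_simplex=p0+S/(k+1)*(-1)**k,xatol=1e-5,fatol=.01));p0=b.x
    return b.x,b.fun
TR=[box(-150,146,-30,30,0,16),box(-174,-146,-25,25,0,3),box(66,146,-32,32,20,25)]
def rel(pos,rot,s=None):
    """goal TCP pose -> tool-axes turn(/45deg) and shift(/250mm)"""
    s=s or observe();A=s["orientation"]
    return np.round(R.from_matrix(A.T@rot).as_rotvec()/(np.pi/4),4).tolist(),np.round(A.T@(np.array(pos)-s["eef_pos"])/.25,4).tolist()
E
python3 - <<'E'
from h import *
ms={}
for c in("top","scene"):
    im=camera(c)
    for t in("track","stand","keeper","bearing_1","plated_cap"):
        r=regions_of(c,t);ms[c,t]=r
        print(c,t,[(np.round(d["point"],1).tolist(),round(d["confidence"],2),int(d["mask"].sum())) for d in r])
tp=lambda u,v,z=0:ray("top",(120+u/2.857,90+v/2.857),z)
a,b=tp(120,395),tp(355,330);d=b-a
p0=np.array([*((a+b)/2)[:2],np.arctan2(d[1],d[0])])
for cs in(("top",),("scene",),("top","scene")):
    print("track",cs,fit({c:ms[c,"track"][0]["mask"].astype(float) for c in cs},TR,p0))
# stand: base plate corners (crop px) top z=.01
a=(tp(142,250,.01)+tp(150,175,.01))/2;b=(tp(402,275,.01)+tp(410,198,.01))/2;d=b-a;d/=np.linalg.norm(d)
print("stand ends",a,b,np.linalg.norm(b-a),"yaw",np.arctan2(d[1],d[0]), "origin",a+d*.195)
for d in ms["top","bearing_1"]+ms["top","plated_cap"]:
    print("b",np.round(ray("top",d["point"],.009),4),round(d["confidence"],2))
for d in ms["scene","bearing_1"]+ms["scene","plated_cap"]:
    print("bs",np.round(ray("scene",d["point"],.006),4),round(d["confidence"],2))
np.save("ms.npy",{k:[d["mask"] for d in v] for k,v in ms.items()},allow_pickle=True)
v=cv2.imread("pics/top0.png")
for c,n in(("top","top0"),("scene","scene0")):
    v=cv2.imread(f"pics/{n}.png")
    for t,col in(("track",(0,0,255)),("stand",(0,255,0)),("keeper",(255,0,0)),("bearing_1",(255,0,255))):
        for d in ms[c,t]:
            cn,_=cv2.findContours(d["mask"].astype(np.uint8),0,2);cv2.drawContours(v,cn,-1,col,1)
    cr=v[120:260,140:290] if c=="top" else v[170:320,140:290]
    cv2.imwrite(f"pics/m_{c}.png",cr)
A=cv2.imread("pics/m_top.png");B=cv2.imread("pics/m_scene.png")
cv2.imwrite("pics/m.png",cv2.resize(np.hstack([cv2.resize(A,(400,373)),cv2.resize(B,(400,400))[:373]]),(800,373)))
E
```

```text
top track [([204.2, 220.5], 0.65, 1631)]
top stand [([217.5, 167.6], 0.76, 2811)]
top keeper [([169.8, 157.1], 0.67, 182), ([329.4, 228.4], 0.5, 125)]
top bearing_1 [([357.7, 203.2], 0.66, 148), ([350.6, 179.0], 0.48, 103), ([359.7, 219.2], 0.41, 130), ([198.2, 217.9], 0.19, 1607)]
top plated_cap [([334.2, 198.3], 0.8, 214)]
scene track [([247.9, 263.5], 0.93, 1574)]
scene stand [([213.9, 223.6], 0.69, 2625)]
scene keeper [([180.2, 215.0], 0.52, 269)]
scene bearing_1 [([286.9, 160.7], 0.6, 75), ([302.9, 167.3], 0.57, 84), ([312.9, 183.6], 0.42, 70), ([279.1, 166.8], 0.42, 54), ([293.7, 172.2], 0.22, 43)]
scene plated_cap [([294.3, 173.6], 0.42, 57)]
track ('top',) (array([ 0.4510837 ,  0.14788228, -1.26859764]), np.float64(77.77254901960785))
track ('scene',) (array([ 0.44625845,  0.14988324, -1.27814918]), np.float64(139.93725490196076))
track ('top', 'scene') (array([ 0.44919901,  0.14804971, -1.27362663]), np.float64(308.62745098039215))
stand ends [0.6339782  0.26258002 0.01      ] [ 0.60562227 -0.06000968  0.01      ] 0.32383356416250114 yaw -1.6584719107537398 origin [0.61690336 0.06832903 0.01      ]
b [ 0.499  -0.3969  0.009 ] 0.66
b [ 0.585  -0.3738  0.009 ] 0.48
b [ 0.4427 -0.4026  0.009 ] 0.41
b [0.4448 0.1634 0.009 ] 0.19
b [ 0.516  -0.3143  0.009 ] 0.8
bs [ 0.5816 -0.3909  0.006 ] 0.6
bs [ 0.5002 -0.3829  0.006 ] 0.57
bs [ 0.4176 -0.3012  0.006 ] 0.42
bs [ 0.5899 -0.3321  0.006 ] 0.42
bs [ 0.5188 -0.3301  0.006 ] 0.22
bs [ 0.5123 -0.3226  0.006 ] 0.42
```

View pics/m.png

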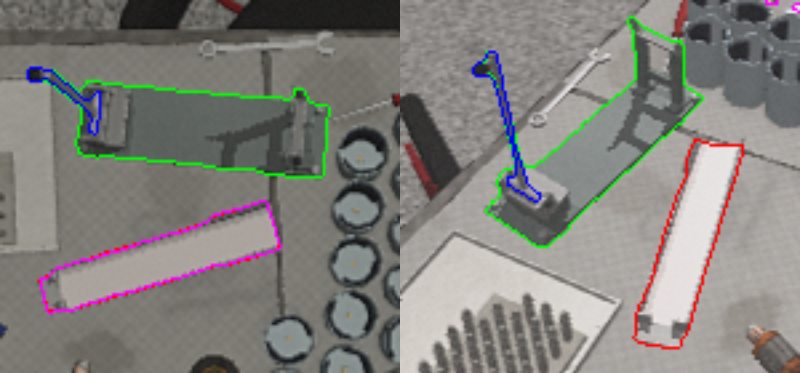

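The masks lie on the stand, track and keeper in both views. I'll refine the poses on image edges and get the keeper angle and bearings.

```bash
cat >> h.py <<'E'
def gradmag(im):
    g=cv2.GaussianBlur(im.astype(np.float32),(0,0),.8)
    gx=np.stack([cv2.Sobel(g[:,:,i],cv2.CV_32F,1,0) for i in range(3)],-1);gy=np.stack([cv2.Sobel(g[:,:,i],cv2.CV_32F,0,1) for i in range(3)],-1)
    return gx.mean(-1),gy.mean(-1)
def edgescore(c,G,segs):
    s=0
    for A,B in segs:
        P=A+np.linspace(.03,.97,40)[:,None]*(B-A);q=proj(c,P).astype(np.float32)
        d=q[-1]-q[0];n=np.array([-d[1],d[0]])/np.hypot(*d)
        a=[cv2.remap(g,q[:,0].reshape(-1,1),q[:,1].reshape(-1,1),cv2.INTER_LINEAR).ravel() for g in G]
        s+=abs((a[0]*n[0]+a[1]*n[1]).mean())*np.hypot(*d)
    return s
def rect(x0,x1,y0,y1,z):
    p=np.array([[x0,y0,z],[x1,y0,z],[x1,y1,z],[x0,y1,z]])/1000;return [(p[i],p[(i+1)%4]) for i in range(4)]
def efit(ims,segs,p0,w=.008,wa=.03,T=Tyaw):
    Gs={c:gradmag(i) for c,i in ims.items()}
    def f(p):
        r,t=T(p);return -sum(edgescore(c,Gs[c],[(a@r.T+t,b@r.T+t) for a,b in segs]) for c in Gs)
    W=np.array([w,w,wa]);best=min((np.array(p0)+W*np.array([i,j,k]) for i in np.linspace(-1,1,9) for j in np.linspace(-1,1,9) for k in np.linspace(-1,1,7)),key=f)
    b=minimize(f,best,method="Nelder-Mead",options=dict(initial_simplex=best+np.vstack([np.zeros(3),np.diag(W/6)]),xatol=1e-5));return b.x,-b.fun
TSEG=rect(-150,146,-27,27,3)[0:3:2]+rect(-150,146,-30,30,16)[0:3:2]+rect(-150,146,-30,30,0)[1:2]+rect(-174,146,-25,25,3)[3:]+rect(66,146,-32,32,25)[0:3:2]
SSEG=rect(-195,135,-50,50,10)+rect(-195,135,-50,50,0)
E
python3 - <<'E'
from h import *
I={c:cv2.imread(f"pics/{c}0.png")[:,:,::-1] for c in("top","scene")}
for n,sg,p0 in(("track",TSEG,[.449,.148,-1.2736]),("stand",SSEG,[.617,.068,-1.6585])):
    for cs in(["top"],["scene"],["top","scene"]):
        x,f=efit({c:I[c] for c in cs},sg,p0);print(n,cs,np.round(x,4),round(f))
E
```

```text
track ['top'] [ 0.4514  0.1479 -1.262 ] 39192
track ['scene'] [ 0.4493  0.1449 -1.2637] 51912
track ['top', 'scene'] [ 0.4493  0.146  -1.2625] 84413
stand ['top'] [ 0.6181  0.0751 -1.6652] 39960
stand ['scene'] [ 0.6134  0.0759 -1.6629] 39807
stand ['top', 'scene'] [ 0.6183  0.0751 -1.6631] 75625
```

```bash
cat >> h.py <<'E'
def down(a): # tool down, tool x at world angle a
    return R.from_euler('z',a).as_matrix()@np.diag([1,-1,-1.])
def tilt(a,y,g): # stand/track yaw y, pitch up g; tool x at angle a measured in the lane frame from lane x
    return R.from_euler('z',y).as_matrix()@R.from_euler('y',-g).as_matrix()@down(a)
def plan(wps,s=None,cmd=None):
    """each waypoint (pos,rot) -> one call (or more): rounded turn, shift, rows needed"""
    s=s or observe();p,A=(np.array(s["eef_pos"]),s["orientation"]) if cmd is None else cmd
    for pos,rot in wps:
        while True:
            t=R.from_matrix(A.T@rot).as_rotvec()/(np.pi/4);d=A.T@(np.array(pos)-p)/.25
            f=max(1,np.abs(t).max(),np.abs(d).max(),np.linalg.norm(t)*45/80,np.linalg.norm(d)*.25/.45);t=np.round(t/f,3);d=np.round(d/f,3)
            n=max(np.ceil(np.linalg.norm(t)*45/8.59),np.ceil(np.linalg.norm(d)*.25/.05))
            print("turn",t.tolist(),"shift",d.tolist(),"rows>=",int(n),"part" if f>1 else "full")
            p=p+A@d*.25;A=A@R.from_rotvec(t*np.pi/4).as_matrix()
            if f<=1: break
    np.save("cmd.npy",np.vstack([p,A]))
def lastcmd():
    c=np.load("cmd.npy");return c[0],c[1:]
E
python3 - <<'E'
from h import *
y=-1.262;r=down(y+np.pi)
a0=.2317
plan([((.42,-.35,.25),down(.75)),((.45,.0,.25),down(1.3)),((.4504,.1464,.12),r),((.4504,.1464,.06),r)])
E
```

```text
turn [0.0, 0.0, -0.502] shift [1.0, -0.648, -0.108] rows>= 6 part
turn [0.0, 0.0, -0.158] shift [0.368, -0.068, -0.034] rows>= 2 full
turn [0.0, 0.0, -0.672] shift [1.0, -0.904, 0.0] rows>= 7 part
turn [0.0, 0.0, -0.028] shift [0.055, -0.012, 0.0] rows>= 1 full
turn [-0.0, 0.0, -0.738] shift [0.565, -0.155, 0.52] rows>= 4 full
turn [-0.0, 0.0, -0.0] shift [0.0, -0.0, 0.24] rows>= 2 full
```

>>> play_rows:
  targets:
    - [[0,0,-0.5],[1,-0.65,-0.11],100]
    - [[0,0,-0.5],[1,-0.65,-0.11],100]
    - [[0,0,-0.5],[1,-0.65,-0.11],100]
    - [[0,0,-0.5],[1,-0.65,-0.11],100]
    - [[0,0,-0.5],[1,-0.65,-0.11],100]
    - [[0,0,-0.5],[1,-0.65,-0.11],100]
    - [[0,0,-0.5],[1,-0.65,-0.11],100]
    - [[0,0,-0.5],[1,-0.65,-0.11],100]
    - [[0,0,-0.5],[1,-0.65,-0.11],100]

```text
time: 2.4
eef_pos: [0.3542, -0.4181, 0.242]
orientation: [[0.812, 0.583, -0.001], [0.583, -0.812, -0.0], [-0.001, -0.0, -1.0]]
contact_force: [0.2, -0.2, -0.8]
gripper_width: 0.0914
grip_force: 0.0
```

>>> play_rows:
  targets:
    - [[0,0,-0.2],[0.5,-0.2,0],100]
    - [[0,0,-0.2],[0.5,-0.2,0],100]
    - [[0,0,-0.2],[0.5,-0.2,0],100]
    - [[0,0,-0.2],[0.5,-0.2,0],100]
    - [[0,0,-0.2],[0.5,-0.2,0],100]

```text
time: 2.9
eef_pos: [0.4268, -0.3046, 0.2419]
orientation: [[0.711, 0.703, -0.001], [0.703, -0.711, -0.0], [-0.001, -0.0, -1.0]]
contact_force: [-0.3, 0.0, 0.2]
gripper_width: 0.0922
grip_force: 0.0
```

>>> play_rows:
  targets:
    - [[0,0,-0.7],[0.9,-0.8,0],100]
    - [[0,0,-0.7],[0.9,-0.8,0],100]
    - [[0,0,-0.7],[0.9,-0.8,0],100]
    - [[0,0,-0.7],[0.9,-0.8,0],100]
    - [[0,0,-0.7],[0.9,-0.8,0],100]
    - [[0,0,-0.7],[0.9,-0.8,0],100]
    - [[0,0,-0.7],[0.9,-0.8,0],100]
    - [[0,0,-0.7],[0.9,-0.8,0],100]
    - [[0,0,-0.7],[0.9,-0.8,0],100]

```text
time: 3.8
eef_pos: [0.4464, -0.0058, 0.2418]
orientation: [[0.242, 0.97, -0.001], [0.97, -0.242, -0.001], [-0.001, -0.0, -1.0]]
contact_force: [0.4, -0.5, -0.6]
gripper_width: 0.0923
grip_force: 0.0
```

```bash
python3 - <<'E'
from h import *
s=observe();print(s["time"],s["eef_pos"],s["joint_positions"].round(3))
y=-1.262;r=down(y+np.pi)
plan([((.4504,.1464,.10),r),((.4504,.1464,.06),r),((.4504,.1464,.004),r)])
I={c:camera(c) for c in("top","scene")}
cv2.imwrite("pics/g.png",I["top"][:,:,::-1])
E
```

```text
3.8 [ 0.44638724 -0.00577981  0.24183343] [ 0.509  0.14  -0.613  2.014  0.095  1.015 -0.394]
turn [-0.001, 0.001, -0.704] shift [0.595, -0.131, 0.567] rows>= 5 full
turn [0.0, -0.0, -0.0] shift [0.0, -0.0, 0.16] rows>= 1 full
turn [0.0, -0.0, -0.0] shift [0.0, -0.0, 0.224] rows>= 2 full
```

>>> play_rows:
  targets:
    - [[0,0,-0.704],[0.595,-0.131,0.5],100]
    - [[0,0,-0.704],[0.595,-0.131,0.5],100]
    - [[0,0,-0.704],[0.595,-0.131,0.5],100]
    - [[0,0,-0.704],[0.595,-0.131,0.567],100]
    - [[0,0,-0.704],[0.595,-0.131,0.567],100]
    - [[0,0,-0.704],[0.595,-0.131,0.567],100]
    - [[0,0,-0.704],[0.595,-0.131,0.567],100]
    - [[0,0,-0.704],[0.595,-0.131,0.567],100]

```text
time: 4.7
eef_pos: [0.4512, 0.1476, 0.1017]
orientation: [[-0.305, 0.952, 0.003], [0.952, 0.305, -0.001], [-0.002, 0.002, -1.0]]
contact_force: [-0.3, 0.4, 0.4]
gripper_width: 0.0919
grip_force: 0.0
```

>>> play_rows:
  targets:
    - [[0,0,0],[0,0,0.16],100]
    - [[0,0,0],[0,0,0.25],100]
    - [[0,0,0],[0,0,0.33],100]
    - [[0,0,0],[0,0,0.38],100]
    - [[0,0,0],[0,0,0.384],100]
    - [[0,0,0],[0,0,0.384],100]

```text
time: 5.3
eef_pos: [0.4506, 0.1491, 0.0051]
orientation: [[-0.308, 0.952, 0.001], [0.952, 0.308, 0.0], [-0.0, 0.001, -1.0]]
contact_force: [0.6, -0.6, 1.0]
gripper_width: 0.0924
grip_force: 0.0
```

>>> play_rows:
  targets:
    - [[0,0,0],[0,0,0],0]
    - [[0,0,0],[0,0,0],0]
    - [[0,0,0],[0,0,0],0]
    - [[0,0,0],[0,0,0],0]
    - [[0,0,0],[0,0,0],0]
    - [[0,0,0],[0,0,0],0]
    - [[0,0,0],[0,0,0],0]
  force: 45

```text
time: 6.0
eef_pos: [0.4499, 0.1493, 0.0046]
orientation: [[-0.308, 0.951, 0.0], [0.951, 0.308, -0.0], [-0.0, 0.0, -1.0]]
contact_force: [-1.5, -1.0, 6.0]
gripper_width: 0.0593
grip_force: 45.0
```

```bash
cat >> h.py <<'E'
ST=np.array([.6165,.0755,-1.664])   # stand x,y,yaw
TG=np.array([-.003,0,.0046])        # TCP in track frame
def trackpose(tip_along,tip_norm,g,st=None,up=0,side=0):
    """tip of tongue relative to home, along slope uphill and normal to it; pitch g; returns world (origin,rot)"""
    st=ST if st is None else st
    Rs,t=Tyaw(st);u=.314159
    tip=np.array([-.165,side,.030+up])+tip_along*np.array([np.cos(u),0,np.sin(u)])+tip_norm*np.array([-np.sin(u),0,np.cos(u)])
    Rt=R.from_euler('y',-g).as_matrix();O=tip-Rt@np.array([-.174,0,0])
    return t+Rs@O,Rs@Rt
def tcp_of(O,Rt,tg=None):
    return O+Rt@(TG if tg is None else tg),Rt@down(np.pi)
E
python3 - <<'E'
from h import *
kn={"top":(152.6,148.1),"scene":(170.2,195.9)}
r=least_squares(lambda P:np.concatenate([proj(c,P)[0]-np.array(v) for c,v in kn.items()]),[.65,.28,.25]);P=r.x
Rs,t=Tyaw(ST);q=Rs.T@(P-t);print("knob world",P.round(3),"stand",q.round(3),r.cost)
p,_=observe()["eef_pos"],0
w1=tcp_of(*trackpose(.06,.0,.384,up=.12));print(w1[0])
plan([((.4499,.1493,.16),down(-1.262+np.pi)),((.45,.149,.25),w1[1]),w1])
E
```

```text
knob world [0.635 0.269 0.262] stand [-0.194  0.     0.262] 0.1824290652343893
[0.61195017 0.02682542 0.2368681 ]
turn [0.0, 0.0, 0.006] shift [-0.0, 0.0, -0.622] rows>= 4 full
turn [0.098, -0.482, 0.505] shift [-0.002, 0.0, -0.36] rows>= 4 full
turn [0.001, 0.0, 0.0] shift [-0.375, 0.69, 0.209] rows>= 5 full
```

>>> play_rows:
  targets:
    - [[0,0,0],[0,0,-0.06],0]
    - [[0,0,0],[0,0,-0.15],0]
    - [[0,0,0],[0,0,-0.3],0]
    - [[0,0,0],[0,0,-0.45],0]
    - [[0,0,0],[0,0,-0.62],0]
    - [[0,0,0],[0,0,-0.62],0]
    - [[0,0,0],[0,0,-0.62],0]

```text
time: 6.7
eef_pos: [0.4496, 0.1487, 0.1597]
orientation: [[-0.308, 0.951, 0.001], [0.951, 0.308, -0.001], [-0.001, 0.001, -1.0]]
contact_force: [-0.6, -0.3, -5.0]
gripper_width: 0.0593
grip_force: 45.0
```

>>> play_rows:
  targets:
    - [[0.02,-0.1,0.1],[0,0,-0.08],0]
    - [[0.04,-0.2,0.2],[0,0,-0.16],0]
    - [[0.06,-0.3,0.3],[0,0,-0.24],0]
    - [[0.08,-0.4,0.4],[0,0,-0.32],0]
    - [[0.098,-0.482,0.505],[0,0,-0.36],0]
    - [[0.098,-0.482,0.505],[0,0,-0.36],0]
    - [[0.098,-0.482,0.505],[0,0,-0.36],0]
    - [[0.098,-0.482,0.505],[0,0,-0.36],0]

```text
time: 7.5
eef_pos: [0.449, 0.1482, 0.2478]
orientation: [[0.08, 0.996, -0.036], [0.924, -0.088, -0.373], [-0.375, -0.003, -0.927]]
contact_force: [-0.2, -0.1, -3.2]
gripper_width: 0.0597
grip_force: 45.0
```

>>> play_rows:
  targets:
    - [[0,0,0],[-0.06,0.12,0.04],0]
    - [[0,0,0],[-0.13,0.24,0.08],0]
    - [[0,0,0],[-0.19,0.36,0.12],0]
    - [[0,0,0],[-0.25,0.48,0.16],0]
    - [[0,0,0],[-0.32,0.6,0.19],0]
    - [[0,0,0],[-0.375,0.69,0.209],0]
    - [[0,0,0],[-0.375,0.69,0.209],0]
    - [[0,0,0],[-0.375,0.69,0.209],0]
    - [[0,0,0],[-0.375,0.69,0.209],0]

```text
time: 8.4
eef_pos: [0.6112, 0.0284, 0.2354]
orientation: [[0.08, 0.996, -0.034], [0.924, -0.087, -0.372], [-0.374, -0.002, -0.927]]
contact_force: [-0.3, 0.4, -4.6]
gripper_width: 0.0598
grip_force: 45.0
```

```bash
python3 - <<'E'
from h import *
s=observe();print(s["time"],s["eef_pos"],s["orientation"].round(3).tolist(),s["joint_positions"].round(2),s["gripper_width"],s["contact_force"])
I={c:camera(c) for c in("top","scene")}
A=I["top"][100:250,130:330];B=I["scene"][140:320,110:310]
cv2.imwrite("pics/hang1.png",np.hstack([cv2.resize(A,(400,300)),cv2.resize(B,(400,360))[:300]])[:,:,::-1])
for c in I: cv2.imwrite(f"pics/{c}1.png",I[c][:,:,::-1])
E
```

```text
8.4 [0.61117747 0.02843307 0.23540718] [[0.08, 0.996, -0.034], [0.924, -0.087, -0.372], [-0.374, -0.002, -0.927]] [ 0.08  0.52 -0.52  1.6   0.6   1.33 -0.71] 0.059754882991301245 [-0.2742019   0.41658606 -4.60512699]
```

View pics/hang1.png

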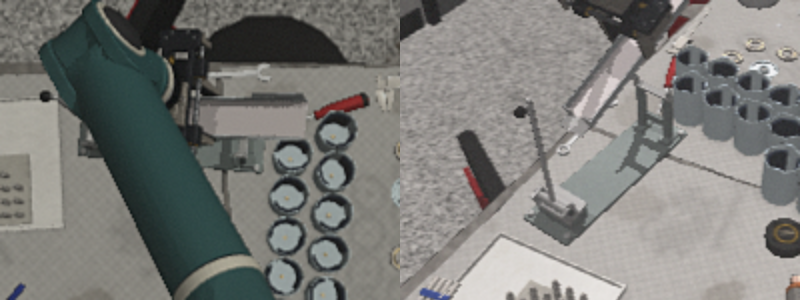

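```bash
python3 - <<'E'
from h import *
I={c:cv2.imread(f"pics/{c}1.png")[:,:,::-1] for c in("top","scene")}
s=observe();A=s["orientation"];Rt=A@down(np.pi).T;O=s["eef_pos"]-Rt@TG
print("pitch",np.arcsin(Rt[2,0]),"yaw",np.arctan2(Rt[1,0],Rt[0,0]),O.round(4))
T=lambda p:(R.from_euler('z',p[2]).as_matrix()@Rt,O+[p[0],p[1],0])
for cs in(["top"],["scene"],["top","scene"]):
    x,f=efit({c:I[c] for c in cs},TSEG,[0,0,0],w=.008,wa=.02,T=T)
    d=np.r_[x[:2],0];print(cs,x.round(4),round(f),"along",(d@Rt[:,0]).round(4))
    v=I[cs[0]].copy();r,t=T(x)
    for a,b in TSEG:
        q=proj(cs[0],np.array([a,b])@r.T+t).round().astype(int);cv2.line(v,tuple(map(int,q[0])),tuple(map(int,q[1])),(255,0,0),1)
    cv2.imwrite(f"pics/f_{cs[0]}.png",(v[100:250,130:330] if cs[0]=="top" else v[110:260,180:330])[:,:,::-1]) if len(cs)==1 else 0
for c in I:
    x,f=efit({c:I[c]},SSEG,ST,w=.006,wa=.02);print("stand",c,x.round(4))
a=cv2.imread("pics/f_top.png");b=cv2.imread("pics/f_scene.png")
cv2.imwrite("pics/f.png",np.hstack([cv2.resize(a,(440,330)),cv2.resize(b,(330,330))]))
E
```

```text
pitch 0.3833971979619951 yaw -1.656985475815746 [0.6111 0.0244 0.2328]
['top'] [-0.0002 -0.0103 -0.0086] 28918 along 0.0095
['scene'] [-0.004  0.    -0.01 ] 39041 along 0.0003
['top', 'scene'] [-0.0015 -0.0096 -0.0017] 62384 along 0.009
stand top [ 0.6182  0.075  -1.6616]
stand scene [ 0.6134  0.076  -1.6616]
```

View pics/f.png

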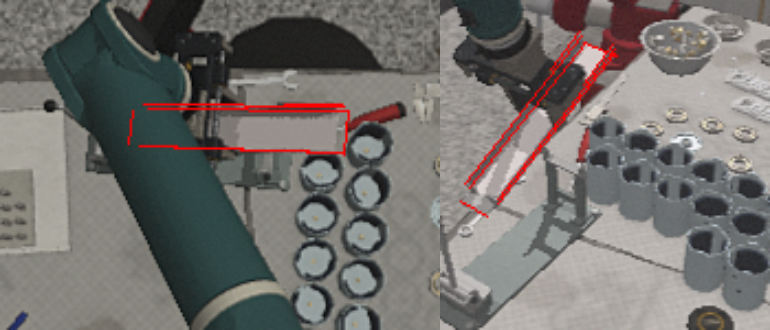

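The fits in both views put the track's pose near the robot's own reckoning, and the stand at about x = 0.618. I'll go down to the pre-insert pose and slide in.

```bash
sed -i 's/^ST=.*/ST=np.array([.6178,.0755,-1.662])/' h.py; python3 - <<'E'
from h import *
plan([tcp_of(*trackpose(.05,.004,.384,up=.03)),tcp_of(*trackpose(.05,.004,.384)),tcp_of(*trackpose(.022,.004,.384)),tcp_of(*trackpose(.004,.0035,.384))])
E
```

```text
turn [0.002, -0.001, 0.006] shift [0.165, 0.009, 0.314] rows>= 2 full
turn [-0.0, 0.0, -0.0] shift [0.045, -0.0, 0.112] rows>= 1 full
turn [-0.0, 0.0, -0.0] shift [0.112, -0.0, -0.008] rows>= 1 full
turn [-0.0, 0.0, -0.0] shift [0.072, -0.0, -0.003] rows>= 1 full
```

>>> play_rows:
  targets:
    - [[0,0,0],[0.03,0,0.06],0]
    - [[0,0,0],[0.07,0,0.14],0]
    - [[0,0,0],[0.12,0.005,0.22],0]
    - [[0,0,0],[0.165,0.01,0.314],0]
    - [[0,0,0.006],[0.18,0.01,0.35],0]
    - [[0,0,0.006],[0.195,0.01,0.39],0]
    - [[0,0,0.006],[0.21,0.01,0.426],0]
    - [[0,0,0.006],[0.21,0.01,0.426],0]
    - [[0,0,0.006],[0.21,0.01,0.426],0]
    - [[0,0,0.006],[0.21,0.01,0.426],0]

```text
time: 9.5
eef_pos: [0.6161, 0.0367, 0.1185]
orientation: [[0.087, 0.996, -0.031], [0.923, -0.093, -0.373], [-0.374, 0.003, -0.927]]
contact_force: [0.5, 0.1, -4.7]
gripper_width: 0.0591
grip_force: 45.0
```

```bash
python3 - <<'E'
from h import *
s=observe();print(s["contact_force"].round(2),s["eef_pos"].round(4))
plan([tcp_of(*trackpose(.05,.004,.384)),tcp_of(*trackpose(.022,.004,.384)),tcp_of(*trackpose(.004,.0035,.384))])
B=camera("scene");A=camera("top")
A=A[130:230,140:280];B=B[170:280,150:290]
cv2.imwrite("pics/hang2.png",np.hstack([cv2.resize(A,(400,286),interpolation=2),cv2.resize(B,(400,314),interpolation=2)[:286]])[:,:,::-1])
E
```

```text
[ 0.5   0.08 -4.72] [0.6161 0.0367 0.1185]
turn [0.003, -0.001, -0.003] shift [0.004, -0.007, 0.002] rows>= 1 full
turn [0.0, 0.0, -0.0] shift [0.111, -0.0, -0.007] rows>= 1 full
turn [0.0, 0.0, -0.0] shift [0.072, -0.0, -0.003] rows>= 1 full
```

View pics/hang2.png

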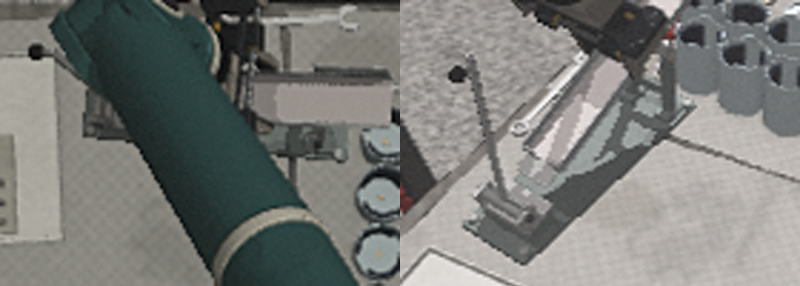

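>>> play_rows:
  targets:
    - [[0.003,0,-0.003],[0.03,-0.007,0],0]
    - [[0.003,0,-0.003],[0.06,-0.007,0],0]
    - [[0.003,0,-0.003],[0.09,-0.007,-0.003],0]
    - [[0.003,0,-0.003],[0.115,-0.007,-0.005],0]
    - [[0.003,0,-0.003],[0.13,-0.007,-0.006],0]
    - [[0.003,0,-0.003],[0.14,-0.007,-0.007],0]
    - [[0.003,0,-0.003],[0.14,-0.007,-0.007],0]

```text
time: 10.3
eef_pos: [0.6168, 0.0701, 0.1059]
orientation: [[0.083, 0.996, -0.035], [0.924, -0.091, -0.373], [-0.374, -0.002, -0.927]]
contact_force: [-0.4, -0.3, -4.2]
gripper_width: 0.0596
grip_force: 45.0
```

>>> play_rows:
  targets:
    - [[0,0,0],[0.01,0,0],0]
    - [[0,0,0],[0.02,0,0],0]
    - [[0,0,0],[0.03,0,0],0]
    - [[0,0,0],[0.04,0,0],0]
    - [[0,0,0],[0.048,0,0],0]
    - [[0,0,0],[0.048,0,0],0]

```text
time: 10.9
eef_pos: [0.6178, 0.0812, 0.1014]
orientation: [[0.083, 0.996, -0.035], [0.924, -0.091, -0.373], [-0.374, -0.001, -0.927]]
contact_force: [-0.2, 0.4, -4.2]
gripper_width: 0.0593
grip_force: 45.0
```

```bash
python3 - <<'E'
from h import *
s=observe();print(s["contact_force"].round(2),s["eef_pos"].round(4),s["gripper_width"])
plan([tcp_of(*trackpose(.0,.003,.384)),tcp_of(*trackpose(0,.001,.32))])
B=camera("scene")[160:280,150:310]
cv2.imwrite("pics/hang3.png",cv2.resize(B,(800,600),interpolation=2)[:,:,::-1])
E
```

```text
[-0.19  0.4  -4.21] [0.6178 0.0812 0.1014] 0.059342465669411246
turn [-0.002, -0.001, 0.001] shift [0.013, 0.002, -0.004] rows>= 1 full
turn [0.0, 0.082, 0.0] shift [0.001, 0.0, 0.052] rows>= 1 full
```

View pics/hang3.png

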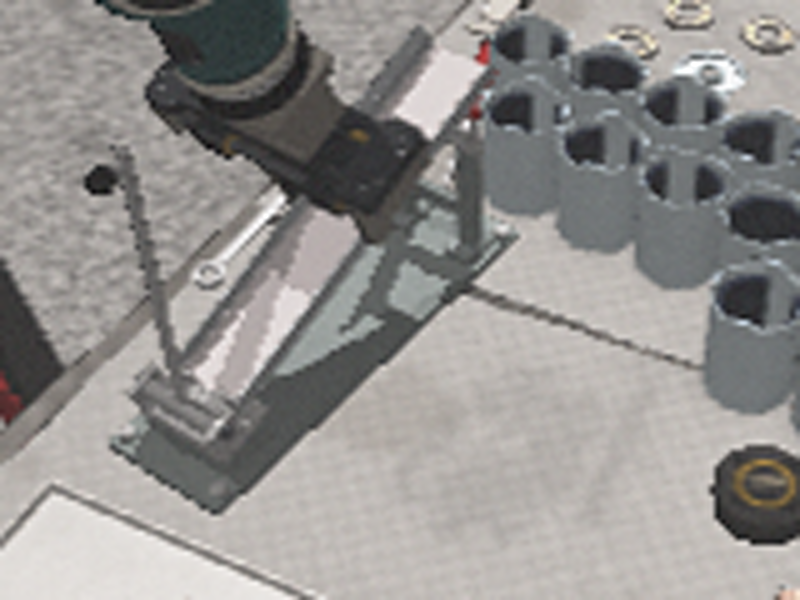

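The tongue is going in behind the keeper, under the bracket's lip, with the high end above the cradle. Next I push home and swing down.

>>> play_rows:
  targets:
    - [[0,0,0],[0.006,0,0],0]
    - [[0,0,0],[0.012,0,0],0]
    - [[0,0,0],[0.016,0,0],0]
    - [[0,0,0],[0.016,0,0],0]

```text
time: 11.35
eef_pos: [0.6182, 0.0837, 0.1002]
orientation: [[0.084, 0.996, -0.036], [0.923, -0.092, -0.374], [-0.376, -0.001, -0.927]]
contact_force: [-0.7, -3.2, -3.1]
gripper_width: 0.0592
grip_force: 45.0
```

>>> play_rows:
  targets:
    - [[0,0.02,0],[0,0,0.013],0]
    - [[0,0.04,0],[0,0,0.026],0]
    - [[0,0.06,0],[0,0,0.039],0]
    - [[0,0.07,0],[0,0,0.046],0]
    - [[0,0.07,0],[0,0,0.046],0]
    - [[0,0.07,0],[0,0,0.046],0]

```text
time: 11.95
eef_pos: [0.6179, 0.0796, 0.0896]
orientation: [[0.086, 0.996, -0.031], [0.942, -0.092, -0.322], [-0.324, -0.001, -0.946]]
contact_force: [-0.3, -4.4, -2.1]
gripper_width: 0.0598
grip_force: 45.0
```

```bash
python3 - <<'E'
from h import *
s=observe();print(s["contact_force"].round(2),s["eef_pos"].round(4),s["gripper_width"])
A=s["orientation"];Rt=A@down(np.pi).T;O=s["eef_pos"]-Rt@TG
Rs,t=Tyaw(ST);tip=Rs.T@(O+Rt@[-.174,0,0]-t);rest=Rs.T@(O+Rt@[.101,0,0]-t)
print("tip",tip.round(4),"rest",rest.round(4),"pitch",np.arcsin(Rt[2,0]))
E
```

```text
[-0.34 -4.36 -2.09] [0.6179 0.0796 0.0896] 0.05984119908064244
tip [-0.1644 -0.0002  0.0299] rest [ 0.0958 -0.0003  0.1189] pitch 0.3295827623996891
```

>>> play_rows:
  targets:
    - [[0,0.01,0],[-0.002,0,0.006],0]
    - [[0,0.02,0],[-0.004,0,0.012],0]
    - [[0,0.02,0],[-0.004,0,0.012],0]
    - [[0,0.02,0],[-0.004,0,0.012],0]

```text
time: 12.35
eef_pos: [0.618, 0.0788, 0.0874]
orientation: [[0.086, 0.996, -0.028], [0.948, -0.091, -0.306], [-0.307, -0.0, -0.952]]
contact_force: [-0.6, -1.9, 1.9]
gripper_width: 0.0595
grip_force: 45.0
```

>>> play_rows:
  targets:
    - [[0,0,0],[0,0,0],30]
    - [[0,0,0],[0,0,0],70]
    - [[0,0,0],[0,0,0],100]
    - [[0,0,0],[0,0,0],100]
    - [[0,0,0],[0,0,0],100]
    - [[0,0,0],[0,0,0],100]

```text
time: 12.95
eef_pos: [0.6175, 0.0785, 0.0868]
orientation: [[0.086, 0.996, -0.029], [0.948, -0.091, -0.306], [-0.308, -0.001, -0.951]]
contact_force: [0.1, 0.5, -0.0]
gripper_width: 0.0917
grip_force: 0.0
```

>>> play_rows:
  targets:
    - [[0,0,0],[0,0,-0.06],100]
    - [[0,0,0],[-0.04,0,-0.2],100]
    - [[0,0,0],[-0.08,0,-0.35],100]
    - [[0,0,0],[-0.15,0,-0.5],100]
    - [[0,0,0],[-0.3,0,-0.65],100]
    - [[0,0,0],[-0.45,0,-0.8],100]
    - [[0,0,0],[-0.6,0,-0.8],100]
    - [[0,0,0],[-0.8,0,-0.8],100]
    - [[0,0,0],[-0.95,0,-0.8],100]
    - [[0,0,0],[-1,0,-0.8],100]

```text
time: 13.95
eef_pos: [0.6016, -0.1018, 0.3571]
orientation: [[0.093, 0.995, -0.028], [0.946, -0.097, -0.309], [-0.31, 0.002, -0.951]]
contact_force: [0.1, -0.3, 0.6]
gripper_width: 0.092
grip_force: 0.0
```

```bash
python3 - <<'E'
from h import *
s=observe();print(s["time"],s["eef_pos"].round(4),s["joint_positions"].round(2))
I={c:camera(c) for c in("top","scene")}
for c in I: cv2.imwrite(f"pics/{c}2.png",I[c][:,:,::-1])
Rs,t=Tyaw(ST);Rt=Rs@R.from_euler('y',-.31416).as_matrix();O=t+[0,0,.084]
T=lambda p:(R.from_euler('z',p[2]).as_matrix()@Rt,O+[p[0],p[1],0])
for c in I:
    x,f=efit({c:I[c]},TSEG,[0,0,0],w=.008,wa=.02,T=T);print(c,x.round(4),round(f))
A=I["top"][120:220,140:280];B=I["scene"][160:280,140:280]
cv2.imwrite("pics/hang4.png",np.hstack([cv2.resize(A,(400,286),interpolation=2),cv2.resize(B,(400,343),interpolation=2)[:286]])[:,:,::-1])
for c in("top","scene"):
    for n in("bearing_1","plated_cap"):
        for d in regions_of(c,n): print(c,n,np.round(d["point"],1),ray(c,d["point"],.007).round(4),round(d["confidence"],2),d["mask"].sum())
E
```

```text
13.95 [ 0.6016 -0.1018  0.3571] [ 0.34  0.36 -0.53  1.52  0.49  1.41 -0.37]
top [ 0.0014  0.0082 -0.0125] 35904
scene [-0.0023  0.0047 -0.0143] 61420
top bearing_1 [358.2 200.4] [ 0.5091 -0.3995  0.007 ] 0.7 145
top bearing_1 [331.3 173.1] [ 0.6061 -0.3061  0.007 ] 0.69 132
top bearing_1 [358.6 224.6] [ 0.4239 -0.3988  0.007 ] 0.66 138
top bearing_1 [329.5 225.3] [ 0.421  -0.2965  0.007 ] 0.57 141
top plated_cap [334.5 198.3] [ 0.5162 -0.3158  0.007 ] 0.67 232
top plated_cap [334.3 171.3] [ 0.6126 -0.3169  0.007 ] 0.47 141
scene bearing_1 [315.9 182.6] [ 0.4093 -0.3125  0.007 ] 0.51 85
scene bearing_1 [317.4 172. ] [ 0.4326 -0.383   0.007 ] 0.45 47
scene bearing_1 [178.7 214.7] [0.7649 0.1249 0.007 ] 0.33 252
```

View pics/hang4.png

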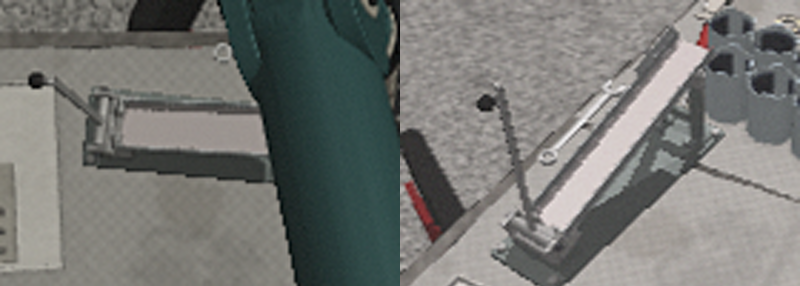

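The track lies in the stand: tongue behind the bracket, high end in the cradle. Next I locate the bearings precisely by colour.

```bash
cat >> h.py <<'E'
def bearings(im,c="top",verbose=0):
    hsv=cv2.cvtColor(np.ascontiguousarray(im),cv2.COLOR_RGB2HSV).astype(int)
    m=((hsv[...,0]>8)&(hsv[...,0]<32)&(hsv[...,1]>55)&(hsv[...,2]>70)).astype(np.uint8)
    # region of bench plane
    P=np.array([[.3,-.23,.009],[.3,-.45,.009],[.72,-.45,.009],[.72,-.23,.009]])
    roi=np.zeros_like(m);cv2.fillConvexPoly(roi,np.round(proj(c,P)).astype(np.int32),1);m=cv2.morphologyEx(m*roi,cv2.MORPH_CLOSE,np.ones((5,5)))
    out=[]
    for cn in cv2.findContours(m,0,2)[0]:
        if cv2.contourArea(cn)<(40 if c=="top" else 12): continue
        h=cv2.convexHull(cn)[:,0,:].astype(float)
        (u,v),_=cv2.minEnclosingCircle(cn);w=np.array([ray(c,q,.007)[:2] for q in h]);
        out.append((((w.max(0)+w.min(0))/2).round(4).tolist(),(w.max(0)-w.min(0)).round(3).tolist()))
    return out
E
python3 - <<'E'
from h import *
for f,c in(("top0","top"),("top2","top"),("scene0","scene"),("scene2","scene")):
    print(f); [print("  ",b) for b in bearings(cv2.imread(f"pics/{f}.png")[:,:,::-1],c)]
A=cv2.imread("pics/top2.png")[160:250,300:390];B=cv2.imread("pics/scene2.png")[140:200,255:345]
cv2.imwrite("pics/b.png",np.hstack([cv2.resize(A,(400,400),interpolation=2),cv2.resize(B,(400,267),interpolation=2)[[*range(267)]+[266]*133]]))
E
```

```text
top0
   ([0.4116, -0.3034], [0.035, 0.032])
   ([0.4365, -0.397], [0.035, 0.035])
   ([0.5052, -0.3898], [0.032, 0.032])
   ([0.58, -0.3827], [0.032, 0.036])
   ([0.6011, -0.3139], [0.032, 0.032])
top2
   ([0.4116, -0.3034], [0.035, 0.032])
   ([0.5052, -0.3898], [0.032, 0.032])
   ([0.58, -0.3827], [0.032, 0.036])
   ([0.6011, -0.3139], [0.032, 0.032])
scene0
scene2
```

View pics/b.png

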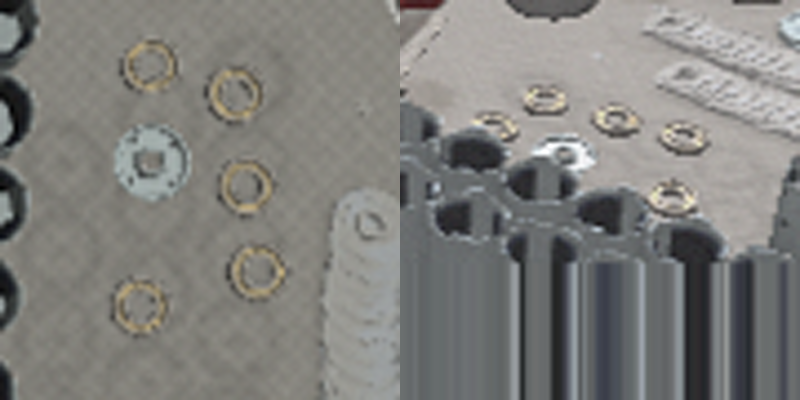

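The picture shows five bearings: crop (150,66), (235,95), (246,186), (257,271) and (139,306). The cap is at (152,162). I'll choose finger directions that avoid the neighbours.

```bash
cat >> h.py <<'E'
CAP=(.517,-.3155)
def fingers(b,others,op=.066,cap=CAP):
    """clearance of the open fingers to neighbours for each tool-x angle"""
    res=[]
    obs=[(o,.024) for o in others]+([(cap,.0315)] if cap is not None else [])
    for a in np.radians(np.arange(-60,125,5)):
        ux=np.array([np.cos(a),np.sin(a)]);uy=np.array([np.sin(a),-np.cos(a)]);cl=1
        for sg in(1,-1):
            for d in np.linspace(op/2,op/2+.018,7):
                for e in np.linspace(-.011,.011,5):
                    p=np.array(b)+sg*uy*d+ux*e
                    cl=min([cl,p[1]+.44]+[np.hypot(*(p-o))-r for o,r in obs])
        body=max((np.array(b)+sg*uy*.0945+k*ux*.0375)[1] for sg in(1,-1) for k in(1,-1))
        res.append((round(a,3),round(cl*1000,1),round((-.214-body)*1000)))
    return res
E
python3 - <<'E'
from h import *
B=[(.4116,-.3034),(.4365,-.397),(.5052,-.3898),(.58,-.3827),(.6011,-.3139)]
for i,b in enumerate(B):
    r=fingers(b,B[:i]+B[i+1:]);print(i+1,b,sorted(r,key=lambda t:-min(t[1],12)-.05*t[2])[:6])
E
```

```text
1 (0.4116, -0.3034) [(np.float64(1.571), np.float64(22.9), 52), (np.float64(1.484), np.float64(23.6), 44), (np.float64(1.658), np.float64(22.4), 44), (np.float64(1.396), np.float64(23.4), 36), (np.float64(1.745), np.float64(22.7), 36), (np.float64(1.309), np.float64(22.6), 29)]
2 (0.4365, -0.397) [(np.float64(1.047), np.float64(6.0), 103), (np.float64(0.96), np.float64(4.7), 98), (np.float64(1.134), np.float64(1.9), 109), (np.float64(-0.873), np.float64(1.8), 94), (np.float64(0.873), np.float64(1.8), 94), (np.float64(-0.96), np.float64(0.4), 98)]
3 (0.5052, -0.3898) [(np.float64(0.96), np.float64(10.3), 91), (np.float64(0.873), np.float64(9.0), 86), (np.float64(1.047), np.float64(6.0), 96), (np.float64(0.785), np.float64(6.4), 82), (np.float64(-0.873), np.float64(4.3), 86), (np.float64(0.698), np.float64(4.1), 79)]
4 (0.58, -0.3827) [(np.float64(0.785), np.float64(9.6), 75), (np.float64(1.047), np.float64(8.8), 89), (np.float64(0.698), np.float64(9.5), 72), (np.float64(0.873), np.float64(9.0), 79), (np.float64(0.96), np.float64(8.4), 84), (np.float64(0.611), np.float64(8.7), 70)]
5 (0.6011, -0.3139) [(np.float64(0.873), np.float64(14.5), 10), (np.float64(0.785), np.float64(18.6), 7), (np.float64(0.698), np.float64(23.0), 3), (np.float64(0.611), np.float64(21.8), 1), (np.float64(0.524), np.float64(17.7), -1), (np.float64(0.436), np.float64(13.3), -2)]
```

```bash
cat >> h.py <<'E'
def lane_tcp(x,h,side=-1,lat=0):
    """TCP over the lane at track x, h above the track's underside; side: tool x at side*90deg from lane x... """
    Rs,t=Tyaw(ST);Rt=Rs@R.from_euler('y',-.31416).as_matrix()
    return t+np.array([0,0,.084])+Rt@np.array([x,lat,h]),Rt@down(side*np.pi/2)
E
python3 - <<'E'
from h import *
b=(.5052,-.3898);r=down(.96)
plan([((*b,.22),r),((*b,.05),r),((*b,.003),r)])
E
```

```text
turn [0.101, 0.389, 0.661] shift [-0.988, -0.281, 0.881] rows>= 7 full
turn [-0.0, -0.0, 0.0] shift [-0.0, -0.0, 0.68] rows>= 4 full
turn [-0.0, -0.0, 0.0] shift [-0.0, -0.0, 0.188] rows>= 1 full
```

>>> play_rows:
  targets:
    - [[0.1,0.389,0.661],[-0.988,-0.281,0.881],70]
    - [[0.1,0.389,0.661],[-0.988,-0.281,0.881],70]
    - [[0.1,0.389,0.661],[-0.988,-0.281,0.881],70]
    - [[0.1,0.389,0.661],[-0.988,-0.281,0.881],70]
    - [[0.1,0.389,0.661],[-0.988,-0.281,0.881],70]
    - [[0.1,0.389,0.661],[-0.988,-0.281,0.881],70]
    - [[0.1,0.389,0.661],[-0.988,-0.281,0.881],70]
    - [[0.1,0.389,0.661],[-0.988,-0.281,0.881],70]
    - [[0.1,0.389,0.661],[-0.988,-0.281,0.881],70]
    - [[0.1,0.389,0.661],[-0.988,-0.281,0.881],70]

```text
time: 15.25
eef_pos: [0.5061, -0.3897, 0.2211]
orientation: [[0.573, 0.82, 0.003], [0.82, -0.573, -0.0], [0.001, 0.002, -1.0]]
contact_force: [-0.4, -0.0, 1.0]
gripper_width: 0.0639
grip_force: 0.0
```

```bash
python3 - <<'E'
from h import *
b=(.5052,-.3898);r=down(.96);s=observe();print(s["eef_pos"].round(4),s["joint_positions"].round(2))
plan([((*b,.003),r)],s)
im=camera("top");[print(x) for x in bearings(im)]
cv2.imwrite("pics/p.png",cv2.resize(im[150:260,290:400],(440,440),interpolation=2)[:,:,::-1])
E
```

```text
[ 0.5061 -0.3897  0.2211] [ 0.87  0.47 -0.37  1.61  0.18  1.09 -0.15]
turn [0.003, -0.002, 0.001] shift [-0.004, -0.005, 0.872] rows>= 5 full
([0.4116, -0.3034], [0.035, 0.032])
([0.58, -0.3827], [0.032, 0.036])
([0.6011, -0.3139], [0.032, 0.032])
```

Now I go down, grip and lift.

>>> play_rows:
  targets:
    - [[0,0,0],[0,0,0.2],70]
    - [[0,0,0],[0,0,0.4],70]
    - [[0,0,0],[0,0,0.6],70]
    - [[0,0,0],[-0.004,-0.005,0.75],70]
    - [[0,0,0],[-0.004,-0.005,0.82],70]
    - [[0,0,0],[-0.004,-0.005,0.86],70]
    - [[0,0,0],[-0.004,-0.005,0.872],70]
    - [[0,0,0],[-0.004,-0.005,0.872],70]
    - [[0,0,0],[-0.004,-0.005,0.872],70]

```text
time: 16.2
eef_pos: [0.5042, -0.3935, 0.0047]
orientation: [[0.576, 0.817, 0.004], [0.817, -0.576, -0.003], [-0.0, 0.005, -1.0]]
contact_force: [-0.2, -0.2, -0.2]
gripper_width: 0.0647
grip_force: 0.0
```

>>> play_rows:
  targets:
    - [[0,0,0],[0,0,0],0]
    - [[0,0,0],[0,0,0],0]
    - [[0,0,0],[0,0,0],0]
    - [[0,0,0],[0,0,0],0]
    - [[0,0,0],[0,0,-0.1],0]
    - [[0,0,0],[0,0,-0.3],0]
    - [[0,0,0],[0,0,-0.5],0]
    - [[0,0,0],[0,0,-0.7],0]
    - [[0,0,0],[0,0,-0.9],0]
    - [[0,0,0],[0,0,-0.9],0]
  force: 25

```text
time: 17.2
eef_pos: [0.5062, -0.3945, 0.2359]
orientation: [[0.576, 0.817, 0.013], [0.817, -0.576, -0.01], [-0.001, 0.016, -1.0]]
contact_force: [0.7, 0.3, -0.3]
gripper_width: 0.0455
grip_force: 24.9
```

```bash
python3 - <<'E'
from h import *
s=observe();print(s["eef_pos"].round(4))
for sd in(-1,1):
    print(sd);w=lane_tcp(.1,.008,sd);print(w[0].round(3),w[1].round(2).tolist())
    up=lane_tcp(.1,.10,sd)
    plan([((.57,-.2,.25),down(.45 if sd==1 else 1.9)),up,lane_tcp(.1,.04,sd),w],s)
E
```

```text
[ 0.5062 -0.3945  0.2359]
-1
[ 0.609 -0.017  0.123] [[-1.0, 0.09, -0.03], [0.09, 0.95, -0.31], [0.0, -0.31, -0.95]]
turn [0.015, 0.009, -1.0] shift [0.652, -0.199, -0.05] rows>= 6 part
turn [0.004, 0.001, -0.201] shift [0.121, 0.064, -0.01] rows>= 2 full
turn [0.244, -0.158, -1.0] shift [0.514, 0.298, 0.11] rows>= 6 part
turn [0.11, -0.072, -0.452] shift [0.07, 0.264, -0.011] rows>= 3 full
turn [0.0, 0.0, -0.0] shift [-0.0, -0.0, 0.24] rows>= 2 full
turn [0.0, 0.0, -0.0] shift [-0.0, -0.0, 0.128] rows>= 1 full
1
[ 0.609 -0.017  0.123] [[1.0, -0.09, -0.03], [-0.09, -0.95, -0.31], [0.0, 0.31, -0.95]]
turn [0.02, -0.004, 0.645] shift [0.783, -0.239, -0.061] rows>= 5 full
turn [-0.39, -0.109, 0.683] shift [0.519, -0.689, 0.161] rows>= 5 full
turn [-0.0, 0.0, 0.0] shift [-0.0, 0.0, 0.24] rows>= 2 full
turn [-0.0, 0.0, 0.0] shift [-0.0, 0.0, 0.128] rows>= 1 full
```

>>> play_rows:
  targets:
    - [[0.02,0,0.645],[0.783,-0.239,-0.061],0]
    - [[0.02,0,0.645],[0.783,-0.239,-0.061],0]
    - [[0.02,0,0.645],[0.783,-0.239,-0.061],0]
    - [[0.02,0,0.645],[0.783,-0.239,-0.061],0]
    - [[0.02,0,0.645],[0.783,-0.239,-0.061],0]
    - [[0.02,0,0.645],[0.783,-0.239,-0.061],0]
    - [[0.02,0,0.645],[0.783,-0.239,-0.061],0]

```text
time: 17.9
eef_pos: [0.5657, -0.1995, 0.242]
orientation: [[0.901, 0.434, -0.01], [0.434, -0.901, 0.01], [-0.005, -0.013, -1.0]]
contact_force: [-0.3, -0.7, -0.5]
gripper_width: 0.0456
grip_force: 24.9
```

>>> play_rows:
  targets:
    - [[-0.39,-0.11,0.683],[0.519,-0.689,0.1],0]
    - [[-0.39,-0.11,0.683],[0.519,-0.689,0.1],0]
    - [[-0.39,-0.11,0.683],[0.519,-0.689,0.1],0]
    - [[-0.39,-0.11,0.683],[0.519,-0.689,0.161],0]
    - [[-0.39,-0.11,0.683],[0.519,-0.689,0.161],0]
    - [[-0.39,-0.11,0.683],[0.519,-0.689,0.161],0]
    - [[-0.39,-0.11,0.683],[0.519,-0.689,0.161],0]
    - [[-0.39,-0.11,0.683],[0.519,-0.689,0.161],0]

```text
time: 18.7
eef_pos: [0.608, 0.012, 0.2037]
orientation: [[0.996, -0.084, -0.039], [-0.092, -0.95, -0.299], [-0.012, 0.301, -0.953]]
contact_force: [0.0, -0.5, -0.3]
gripper_width: 0.0458
grip_force: 24.9
```

```bash
python3 - <<'E'
from h import *
s=observe();print(s["eef_pos"].round(4),lane_tcp(.1,.1,1)[0].round(4),s["joint_positions"].round(2),s["gripper_width"])
plan([lane_tcp(.1,.04,1),lane_tcp(.1,.008,1)],s)
im=camera("top");sc=camera("scene");[print(x) for x in bearings(im)]
print([np.round(d["point"],1) for d in recognise("scene","bearing_1")])
uv=proj("scene",s["eef_pos"])[0];u2=proj("top",s["eef_pos"])[0];print(uv,u2)
c=lambda im,u:cv2.resize(im[int(u[1])-45:int(u[1])+45,int(u[0])-45:int(u[0])+45],(400,400),interpolation=2)
cv2.imwrite("pics/q.png",np.hstack([c(im,u2),c(sc,uv)])[:,:,::-1])
E
```

```text
[0.608  0.012  0.2037] [0.612  0.0116 0.21  ] [-0.06  0.48 -0.23  1.67  0.42  1.17 -2.13] 0.045759702969478754
turn [-0.01, 0.015, 0.003] shift [0.018, 0.01, 0.216] rows>= 2 full
turn [-0.0, 0.0, 0.0] shift [0.0, 0.0, 0.128] rows>= 1 full
([0.4099, -0.3034], [0.031, 0.032])
([0.4365, -0.397], [0.035, 0.035])
([0.58, -0.3827], [0.032, 0.036])
([0.6011, -0.3139], [0.032, 0.032])
[array([231.5, 166.2]), array([316. , 181.3]), array([289. , 160.4])]
[229.79442619 168.87878654] [240.97961317 161.7161327 ]
```

View pics/q.png

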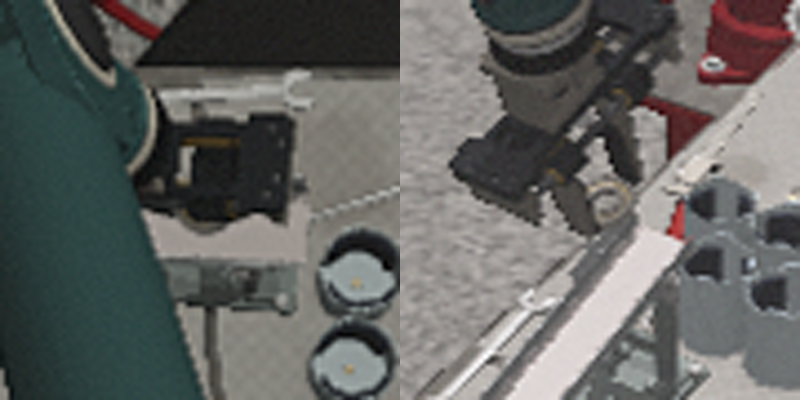

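The ring sits centred under the TCP in both views, at scene (230,169). Its tilt is unclear, so I'll check that numerically by fitting an ellipse to the brass pixels.

```bash
cat >> h.py <<'E'
def heldring(im,c,tcp,Rt,r0=.0165):
    hsv=cv2.cvtColor(np.ascontiguousarray(im),cv2.COLOR_RGB2HSV).astype(int);u,v=proj(c,tcp)[0].round().astype(int)
    m=((hsv[...,0]>8)&(hsv[...,0]<32)&(hsv[...,1]>45)&(hsv[...,2]>60));w=np.zeros_like(m);w[v-14:v+15,u-14:u+15]=1
    ys,xs=np.nonzero(m&w);return np.c_[xs,ys]
E
python3 - <<'E'
from h import *
s=observe();A=s["orientation"];im=camera("scene")
cv2.imwrite("pics/scene3.png",im[:,:,::-1])
p=heldring(im,"scene",s["eef_pos"],A);print(len(p),p.mean(0),p.min(0),p.max(0),np.cov(p.T).round(1).tolist())
C=s["eef_pos"]
th=np.linspace(0,2*np.pi,200)
# rotate bearing about tool y by phi, or about tool x, predicted ring stats (radii 12..20 mm), shift dx along tool x
for ph in range(-90,91,15):
    Rb=A@R.from_euler('y',ph,degrees=True).as_matrix()
    q=np.vstack([proj("scene",C+(Rb@np.c_[r*np.cos(th),r*np.sin(th),0*th].T).T) for r in(.0135,.0165)])
    print(ph,q.mean(0).round(1),q.min(0).round(1),q.max(0).round(1),np.cov(q.T).round(1).tolist())
v,u=np.array(im.shape[:2]),proj("scene",C)[0].astype(int)
cv2.imwrite("pics/z.png",cv2.resize(im[u[1]-22:u[1]+23,u[0]-30:u[0]+30],(800,600),interpolation=cv2.INTER_CUBIC)[:,:,::-1])
E
```

```text
27 [224.66666667 163.62962963] [216 155] [235 171] [[43.0, 19.4], [19.4, 16.9]]
-90 [230.  168.4] [226.8 163.7] [233.1 173. ] [[4.1, -2.7], [-2.7, 9.0]]
-75 [230.  168.4] [227.1 164.1] [232.9 172.7] [[3.5, -4.0], [-4.0, 7.7]]
-60 [230.  168.4] [226.9 164.5] [233.1 172.3] [[3.9, -4.9], [-4.9, 6.4]]
-45 [230.  168.4] [226.5 164.8] [233.5 172. ] [[5.1, -5.0], [-5.0, 5.3]]
-30 [230.  168.4] [226. 165.] [234.  171.8] [[6.7, -4.2], [-4.2, 4.9]]
-15 [230.  168.4] [225.5 164.9] [234.5 172. ] [[8.4, -2.9], [-2.9, 5.2]]
0 [230.  168.4] [225.2 164.6] [234.8 172.3] [[9.7, -1.4], [-1.4, 6.2]]
15 [230.  168.4] [225.  164.2] [235.  172.6] [[10.3, -0.0], [-0.0, 7.5]]
30 [230.  168.4] [225.1 163.8] [234.9 173. ] [[9.9, 0.8], [0.8, 8.8]]
45 [230.  168.4] [225.4 163.5] [234.5 173.2] [[8.8, 0.9], [0.9, 9.9]]
60 [230.  168.4] [225.9 163.4] [234.1 173.3] [[7.1, 0.2], [0.2, 10.3]]
75 [230.  168.4] [226.4 163.5] [233.6 173.3] [[5.4, -1.1], [-1.1, 10.0]]
90 [230.  168.4] [226.8 163.7] [233.1 173. ] [[4.1, -2.7], [-2.7, 9.0]]
```

View pics/z.png

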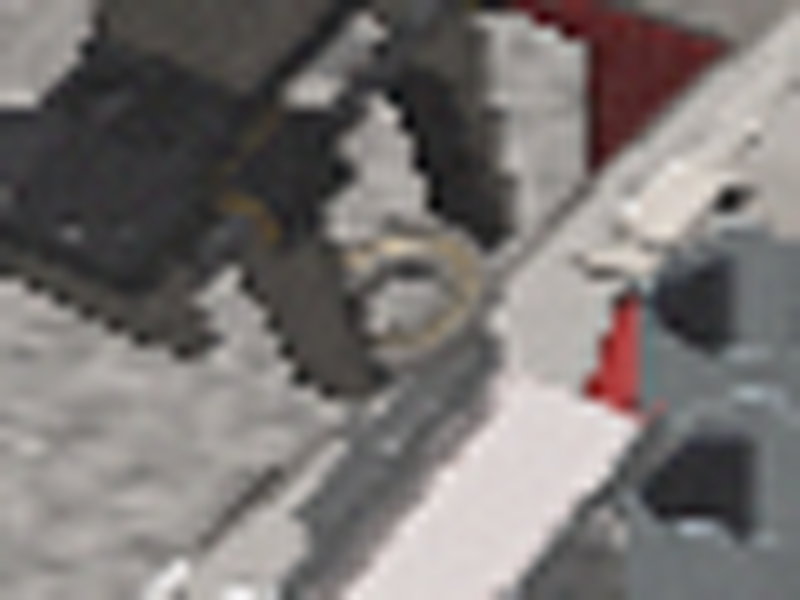

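>>> play_rows:
  targets:
    - [[-0.01,0.015,0],[0.018,0.01,0.06],0]
    - [[-0.01,0.015,0],[0.018,0.01,0.14],0]
    - [[-0.01,0.015,0],[0.018,0.01,0.216],0]
    - [[-0.01,0.015,0],[0.018,0.01,0.25],0]
    - [[-0.01,0.015,0],[0.018,0.01,0.28],0]
    - [[-0.01,0.015,0],[0.018,0.01,0.31],0]
    - [[-0.01,0.015,0],[0.018,0.01,0.325],0]
    - [[-0.01,0.015,0],[0.018,0.01,0.325],0]

```text
time: 19.7
eef_pos: [0.6097, -0.0133, 0.1283]
orientation: [[0.996, -0.084, -0.026], [-0.087, -0.948, -0.307], [0.001, 0.308, -0.951]]
contact_force: [-0.3, -0.6, 3.1]
gripper_width: 0.0461
grip_force: 25.0
```

```bash
python3 - <<'E'
from h import *
s=observe();print(s["eef_pos"].round(4),s["contact_force"].round(2),s["gripper_width"])
print(rel(*lane_tcp(.1,.008,1),s))
Rs,t=Tyaw(ST);Rt=Rs@R.from_euler('y',-.31416).as_matrix();print("in track",Rt.T@(s["eef_pos"]-t-[0,0,.084]))
E
```

```text
[ 0.6097 -0.0133  0.1283] [-0.32 -0.56  3.14] 0.04608288366468125
([-0.0016, -0.0032, 0.0038], [-0.0002, 0.006, 0.0262])
in track [9.85102787e-02 3.81517324e-05 1.45509689e-02]
```

>>> play_rows:
  targets:
    - [[0,0,0],[0,0.003,0.008],0]
    - [[0,0,0],[0,0.003,0.008],0]
    - [[0,0,0],[0,0.003,0.008],0]

```text
time: 20.0
eef_pos: [0.6098, -0.0139, 0.1266]
orientation: [[0.996, -0.083, -0.025], [-0.087, -0.948, -0.306], [0.002, 0.307, -0.952]]
contact_force: [0.2, 0.7, 3.8]
gripper_width: 0.0462
grip_force: 25.0
```

```bash
python3 - <<'E'
from h import *
s=observe();A=s["orientation"];print(s["eef_pos"].round(4),"tool force",(A.T@s["contact_force"]).round(2),"tool torque",(A.T@s["ft_torque"]).round(3),s["gripper_width"])
Rs,t=Tyaw(ST);Rt=Rs@R.from_euler('y',-.31416).as_matrix();print("in track",Rt.T@(s["eef_pos"]-t-[0,0,.084]))
E
```

```text
[ 0.6098 -0.0139  0.1266] tool force [ 0.15  0.45 -3.86] tool torque [ 0.287  0.123 -0.014] 0.04623473938157299
in track [0.09853133 0.0002066  0.01279179]
```

>>> play_rows:
  targets:
    - [[0,0,0],[0,0,0.008],0]
    - [[0,0,0],[0,0,0.012],0]
    - [[0,0,0],[0,0,0.016],0]
    - [[0,0,0],[0,0,0.016],0]

```text
time: 20.4
eef_pos: [0.6107, -0.0142, 0.1253]
orientation: [[0.996, -0.083, -0.022], [-0.086, -0.948, -0.306], [0.004, 0.307, -0.952]]
contact_force: [-3.9, 3.2, 18.5]
gripper_width: 0.0459
grip_force: 25.4
```

```bash
python3 - <<'E'
from h import *
s=observe();A=s["orientation"];print("tool force",(A.T@s["contact_force"]).round(2),"tool torque",(A.T@s["ft_torque"]).round(3),s["gripper_width"])
Rs,t=Tyaw(ST);Rt=Rs@R.from_euler('y',-.31416).as_matrix();print("in track",Rt.T@(s["eef_pos"]-t-[0,0,.084]))
E
```

```text
tool force [ -4.11   2.97 -18.54] tool torque [-0.228 -0.754 -0.089] 0.04589325527844757
in track [0.09834021 0.00105458 0.01151458]
```

>>> play_rows:
  targets:
    - [[0,0,0],[0,0,-0.012],0]
    - [[0,0,0],[0,0,-0.012],0]
    - [[0,0,0],[0,0,-0.012],58]
    - [[0,0,0],[0,0,-0.012],66]
    - [[0,0,0],[0,0,-0.012],70]
    - [[0,0,0],[0,0,-0.012],70]
    - [[0,0,0],[0,0,-0.012],70]
    - [[0,0,0],[0,0,-0.012],70]

```text
time: 21.2
eef_pos: [0.609, -0.0148, 0.1249]
orientation: [[0.996, -0.083, -0.027], [-0.088, -0.948, -0.306], [0.0, 0.308, -0.952]]
contact_force: [0.3, 0.9, 0.0]
gripper_width: 0.064
grip_force: 0.0
```

>>> play_rows:
  targets:
    - [[0,0,0],[0,0,-0.1],70]
    - [[0,0,0],[0,0,-0.25],70]
    - [[0,0,0],[0,0,-0.4],70]
    - [[0,0,0],[0,0,-0.55],70]
    - [[0,0,0],[0,-0.1,-0.6],70]
    - [[0,0,0],[0,0.2,-0.6],70]
    - [[0,0,0],[0,0.4,-0.6],70]
    - [[0,0,0],[0,0.6,-0.6],70]
    - [[0,0,0],[0,0.8,-0.6],70]
    - [[0,0,0],[0,0.8,-0.6],70]

```text
time: 22.2
eef_pos: [0.5955, -0.1639, 0.3313]
orientation: [[0.996, -0.09, -0.026], [-0.093, -0.947, -0.309], [0.003, 0.31, -0.951]]
contact_force: [0.5, -0.2, 0.1]
gripper_width: 0.0643
grip_force: 0.0
```

```bash
python3 - <<'E'
from h import *
s=observe();print(s["time"],s["eef_pos"].round(4),s["gripper_width"])
I={c:camera(c) for c in("top","scene")}
for c in I: cv2.imwrite(f"pics/{c}4.png",I[c][:,:,::-1])
[print(x) for x in bearings(I["top"])]
Rs,t=Tyaw(ST);Rt=Rs@R.from_euler('y',-.31416).as_matrix();O=t+[0,0,.084]
for c in I:
    for d in recognise(c,"bearing_1"):
        # intersect the ray with the plane of the bearing tops in the lane (12 mm above underside)
        k=K[c];dd=k["orientation"]@np.linalg.solve(k["mtx"],[*d["point"],1]);e=np.array(k["eye"]);n=Rt[:,2]
        p=e+dd*((O+n*.012-e)@n)/(dd@n);print(c,np.round(d["point"],1),"lane",(Rt.T@(p-O)).round(3),"bench",ray(c,d["point"],.007).round(3)[:2],round(d["confidence"],2))
E
```

```text
22.2 [ 0.5955 -0.1639  0.3313] 0.06426508700587519
([0.4116, -0.3034], [0.035, 0.032])
([0.4365, -0.397], [0.035, 0.035])
([0.58, -0.3827], [0.032, 0.036])
([0.6011, -0.3139], [0.032, 0.032])
top [353.4 184.8] lane [ 0.431 -0.046  0.012] bench [ 0.565 -0.384] 0.57
top [329.8 175.1] lane [ 0.359 -0.02   0.012] bench [ 0.599 -0.301] 0.53
top [358.  224.8] lane [ 0.452 -0.164  0.012] bench [ 0.423 -0.397] 0.49
scene [319.7 173.2] lane [ 0.271 -0.245  0.012] bench [ 0.421 -0.38 ] 0.63
scene [279. 166.] lane [ 0.235 -0.102  0.012] bench [ 0.592 -0.336] 0.63
```

```bash
cat >> h.py <<'E'
def lane_rings(im,c,th=45):
    Rs,t=Tyaw(ST);Rt=Rs@R.from_euler('y',-.31416).as_matrix();O=t+[0,0,.084]
    P=np.array([[-.15,-.03,.012],[.15,-.03,.012],[.15,.03,.012],[-.15,.03,.012]])@Rt.T+O
    hsv=cv2.cvtColor(np.ascontiguousarray(im),cv2.COLOR_RGB2HSV).astype(int)
    m=((hsv[...,0]>8)&(hsv[...,0]<32)&(hsv[...,1]>th)&(hsv[...,2]>70)).astype(np.uint8)
    roi=np.zeros_like(m);cv2.fillConvexPoly(roi,np.round(proj(c,P)).astype(np.int32),1);m=cv2.morphologyEx(m*roi,cv2.MORPH_CLOSE,np.ones((3,3)))
    out=[];k=K[c];e=np.array(k["eye"]);n=Rt[:,2]
    for cn in cv2.findContours(m,0,2)[0]:
        if cv2.contourArea(cn)<4: continue
        dd=np.array([k["orientation"]@np.linalg.solve(k["mtx"],[*q,1]) for q in cn[:,0,:].astype(float)])
        p=e+dd*(((O+n*.012-e)@n)/(dd@n))[:,None];w=(p-O)@Rt
        out.append((((w.max(0)+w.min(0))/2)[:2].round(3).tolist(),(w.max(0)-w.min(0))[:2].round(3).tolist()))
    return out
E
python3 - <<'E'
from h import *
for c in("top","scene"): print(c,lane_rings(cv2.imread(f"pics/{c}4.png")[:,:,::-1],c))
B=cv2.imread("pics/scene4.png")[140:270,140:300];A=cv2.imread("pics/top4.png")[130:195,150:290]
cv2.imwrite("pics/l.png",np.hstack([cv2.resize(B,(480,390),interpolation=2),cv2.resize(A,(320,390*0+149),interpolation=2)[[*range(149)]+[148]*241]]))
E
```

```text
top [([-0.125, -0.002], [0.036, 0.035])]
scene [([-0.125, -0.005], [0.038, 0.036])]
```

View pics/l.png

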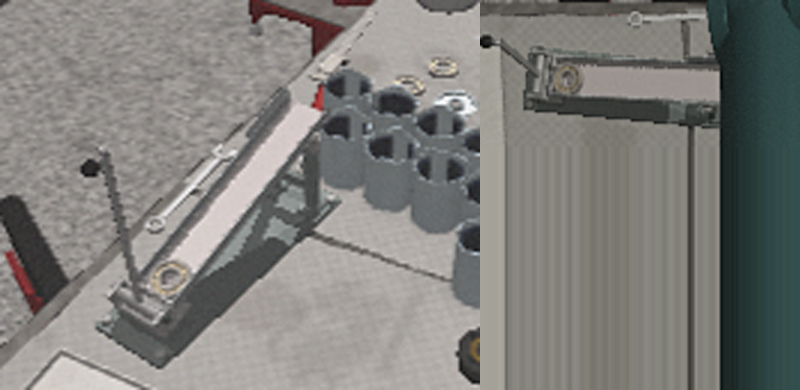

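The first bearing lies flat at the stop, at scene crop (170,280), and the track is seated. Next is the bearing at (0.4365, -0.397).

```bash
python3 - <<'E'
from h import *
b=(.4365,-.397);r=down(.87)
print(sorted(fingers(b,[(.4116,-.3034),(.58,-.3827),(.6011,-.3139)]),key=lambda t:-t[1])[:3],[f for f in fingers(b,[(.4116,-.3034)]) if .6<f[0]<1.1])
plan([((*b,.14),r),((*b,.06),r)])
E
```

```text
[(np.float64(1.571), np.float64(32.0), 146), (np.float64(1.484), np.float64(27.6), 137), (np.float64(1.658), np.float64(27.6), 137)] [(np.float64(0.611), np.float64(-5.1), 84), (np.float64(0.698), np.float64(-3.1), 87), (np.float64(0.785), np.float64(-0.8), 90), (np.float64(0.873), np.float64(1.8), 94), (np.float64(0.96), np.float64(4.7), 98), (np.float64(1.047), np.float64(8.0), 103)]
turn [0.303, 0.157, -1.0] shift [-0.457, 0.601, 0.851] rows>= 6 part
turn [0.064, 0.032, -0.21] shift [-0.189, 0.047, 0.138] rows>= 2 full
turn [-0.0, 0.0, 0.0] shift [-0.0, 0.0, 0.32] rows>= 2 full
```

```bash
python3 - <<'E'
from h import *
b=(.4365,-.397);r=down(1.25)
plan([((.52,-.28,.23),down(.6)),((*b,.06),r)])
E
```

```text
turn [0.382, 0.136, -0.869] shift [-0.261, 0.366, 0.535] rows>= 6 full
turn [-0.0, -0.001, -0.828] shift [-0.541, 0.198, 0.68] rows>= 5 full
```

>>> play_rows:
  targets:
    - [[0.382,0.136,-0.869],[-0.261,0.366,0.535],70]
    - [[0.382,0.136,-0.869],[-0.261,0.366,0.535],70]
    - [[0.382,0.136,-0.869],[-0.261,0.366,0.535],70]
    - [[0.382,0.136,-0.869],[-0.261,0.366,0.535],70]
    - [[0.382,0.136,-0.869],[-0.261,0.366,0.535],70]
    - [[0.382,0.136,-0.869],[-0.261,0.366,0.535],70]
    - [[0.382,0.136,-0.869],[-0.261,0.366,0.535],70]
    - [[0.382,0.136,-0.869],[-0.261,0.366,0.535],70]

```text
time: 23.2
eef_pos: [0.521, -0.2784, 0.2296]
orientation: [[0.824, 0.566, -0.0], [0.566, -0.824, 0.0], [-0.0, -0.001, -1.0]]
contact_force: [0.1, 0.7, -1.1]
gripper_width: 0.0646
grip_force: 0.0
```

>>> play_rows:
  targets:
    - [[0,0,-0.828],[-0.541,0.198,0.4],70]
    - [[0,0,-0.828],[-0.541,0.198,0.4],70]
    - [[0,0,-0.828],[-0.541,0.198,0.4],70]
    - [[0,0,-0.828],[-0.541,0.198,0.5],70]
    - [[0,0,-0.828],[-0.541,0.198,0.68],70]
    - [[0,0,-0.828],[-0.541,0.198,0.68],70]
    - [[0,0,-0.828],[-0.541,0.198,0.68],70]
    - [[0,0,-0.828],[-0.541,0.198,0.68],70]
    - [[0,0,-0.828],[-0.541,0.198,0.68],70]

```text
time: 24.1
eef_pos: [0.439, -0.3979, 0.0629]
orientation: [[0.313, 0.95, 0.003], [0.95, -0.313, -0.003], [-0.002, 0.004, -1.0]]
contact_force: [-0.0, -0.1, 0.1]
gripper_width: 0.0644
grip_force: 0.0
```

```bash
python3 - <<'E'
from h import *
b=(.4365,-.397);r=down(1.25)
s=observe();print(s["eef_pos"].round(4),s["joint_positions"].round(3));plan([((*b,.003),r)],s)
E
```

```text
[ 0.439  -0.3979  0.0629] [ 0.915  0.589 -0.309  1.84   0.252  0.746  0.151]
turn [0.005, 0.003, 0.003] shift [0.001, -0.011, 0.24] rows>= 2 full
```

>>> play_rows:
  targets:
    - [[0.005,0.003,0],[0.001,-0.011,0.08],70]
    - [[0.005,0.003,0],[0.001,-0.011,0.16],70]
    - [[0.005,0.003,0],[0.001,-0.011,0.21],70]
    - [[0.005,0.003,0],[0.001,-0.011,0.24],70]
    - [[0.005,0.003,0],[0.001,-0.011,0.244],70]
    - [[0.005,0.003,0],[0.001,-0.011,0.244],70]
    - [[0.005,0.003,0],[0.001,-0.011,0.244],70]

```text
time: 24.8
eef_pos: [0.4347, -0.3966, 0.0006]
orientation: [[0.314, 0.949, -0.003], [0.949, -0.314, 0.002], [0.002, -0.003, -1.0]]
contact_force: [-1.8, 2.0, 5.7]
gripper_width: 0.0643
grip_force: 3.0
```

>>> play_rows:
  targets:
    - [[0,0,0],[0,0,0],0]
    - [[0,0,0],[0,0,0],0]
    - [[0,0,0],[0,0,0],0]
    - [[0,0,0],[0,0,0],0]
    - [[0,0,0],[0,0,0],0]

```text
time: 25.3
eef_pos: [0.4359, -0.3976, 0.0005]
orientation: [[0.314, 0.949, 0.0], [0.949, -0.314, 0.001], [0.001, -0.0, -1.0]]
contact_force: [1.8, 0.3, 5.6]
gripper_width: 0.0461
grip_force: 25.7
```

>>> play_rows:
  targets:
    - [[0,0,0],[0,0,-0.1],0]
    - [[0,0,0],[0,0,-0.3],0]
    - [[0,0,0],[0,0,-0.5],0]
    - [[0,0,0],[0,0,-0.7],0]
    - [[0,0,0],[0,0,-0.9],0]
    - [[0,0,0],[0,0,-0.9],0]

```text
time: 25.9
eef_pos: [0.4379, -0.3996, 0.2315]
orientation: [[0.315, 0.949, 0.006], [0.949, -0.315, -0.005], [-0.003, 0.007, -1.0]]
contact_force: [0.4, -0.4, 0.7]
gripper_width: 0.0458
grip_force: 25.0
```

```bash
python3 - <<'E'
from h import *
s=observe();print(s["eef_pos"].round(4),s["gripper_width"])
plan([((.57,-.2,.25),down(.45)),lane_tcp(.1,.06,1),lane_tcp(.1,.02,1)],s)
im=camera("top");[print(x) for x in bearings(im)]
E
```

```text
[ 0.4379 -0.3996  0.2315] 0.04583173285292943
turn [0.01, 0.0, 1.0] shift [0.907, 0.246, -0.074] rows>= 6 part
turn [0.001, 0.0, 0.019] shift [0.015, -0.009, -0.001] rows>= 1 full
turn [-0.391, -0.108, 0.684] shift [0.494, -0.646, 0.312] rows>= 5 full
turn [0.0, -0.0, -0.0] shift [0.0, -0.0, 0.16] rows>= 1 full
([0.4099, -0.3034], [0.031, 0.032])
([0.58, -0.3827], [0.032, 0.036])
([0.6011, -0.3139], [0.032, 0.032])
```

>>> play_rows:
  targets:
    - [[0.01,0,1],[0.92,0.246,-0.074],0]
    - [[0.01,0,1],[0.92,0.246,-0.074],0]
    - [[0.01,0,1],[0.92,0.246,-0.074],0]
    - [[0.01,0,1],[0.92,0.246,-0.074],0]
    - [[0.01,0,1],[0.92,0.246,-0.074],0]
    - [[0.01,0,1],[0.92,0.246,-0.074],0]
    - [[0.01,0,1],[0.92,0.246,-0.074],0]
    - [[0.01,0,1],[0.92,0.246,-0.074],0]

```text
time: 26.75
eef_pos: [0.5642, -0.1992, 0.2411]
orientation: [[0.893, 0.449, -0.012], [0.449, -0.893, 0.008], [-0.007, -0.013, -1.0]]
contact_force: [0.1, -1.7, -0.7]
gripper_width: 0.0459
grip_force: 25.0
```

>>> play_rows:
  targets:
    - [[-0.391,-0.108,0.69],[0.494,-0.646,0.1],0]
    - [[-0.391,-0.108,0.69],[0.494,-0.646,0.1],0]
    - [[-0.391,-0.108,0.69],[0.494,-0.646,0.1],0]
    - [[-0.391,-0.108,0.69],[0.494,-0.646,0.1],0]
    - [[-0.391,-0.108,0.69],[0.494,-0.646,0.3],0]
    - [[-0.391,-0.108,0.69],[0.494,-0.646,0.312],0]
    - [[-0.391,-0.108,0.69],[0.494,-0.646,0.312],0]
    - [[-0.391,-0.108,0.69],[0.494,-0.646,0.312],0]
    - [[-0.391,-0.108,0.69],[0.494,-0.646,0.312],0]

```text
time: 27.65
eef_pos: [0.6032, -0.001, 0.167]
orientation: [[0.996, -0.078, -0.032], [-0.084, -0.95, -0.302], [-0.007, 0.303, -0.953]]
contact_force: [0.6, -0.4, -1.4]
gripper_width: 0.0461
grip_force: 25.0
```

```bash
cat >> h.py <<'E'
def intrack(s):
    Rs,t=Tyaw(ST);Rt=Rs@R.from_euler('y',-.31416).as_matrix();return (Rt.T@(s["eef_pos"]-t-[0,0,.084])).round(4)
E
python3 - <<'E'
from h import *
s=observe();print(s["eef_pos"].round(4),s["gripper_width"],intrack(s),s["joint_positions"].round(2))
plan([lane_tcp(.1,.010,1)],s)
print(lane_rings(camera("scene"),"scene"))
E
```

```text
[ 0.6032 -0.001   0.167 ] 0.046140313484209064 [ 0.0994 -0.0076  0.055 ] [-0.07  0.5  -0.19  1.72  0.43  1.08 -2.13]
turn [-0.008, 0.006, 0.012] shift [0.031, 0.004, 0.18] rows>= 1 full
[([-0.125, -0.005], [0.038, 0.036])]
```

>>> play_rows:
  targets:
    - [[0,0,0.012],[0.031,0.004,0.02],0]
    - [[-0.008,0.006,0.012],[0.031,0.004,0.06],0]
    - [[-0.008,0.006,0.012],[0.031,0.004,0.1],0]
    - [[-0.008,0.006,0.012],[0.031,0.004,0.13],0]
    - [[-0.008,0.006,0.012],[0.031,0.004,0.155],0]
    - [[-0.008,0.006,0.012],[0.031,0.004,0.175],0]
    - [[-0.008,0.006,0.012],[0.031,0.004,0.18],0]
    - [[-0.008,0.006,0.012],[0.031,0.004,0.18],0]

```text
time: 28.5
eef_pos: [0.6089, -0.0131, 0.1234]
orientation: [[0.996, -0.083, -0.028], [-0.088, -0.948, -0.307], [-0.001, 0.308, -0.951]]
contact_force: [-0.1, 0.2, -0.1]
gripper_width: 0.0459
grip_force: 25.0
```

```bash
python3 - <<'E'
from h import *
s=observe();print(intrack(s),(s["orientation"].T@s["contact_force"]).round(1),s["gripper_width"])
print(rel(*lane_tcp(.1,.007,1),s))
E
```

```text
[ 0.0968 -0.0007  0.01  ] [-0.1 -0.2  0.1] 0.04594017358352408
([-0.0007, 0.0002, 0.0041], [0.0029, 0.0127, 0.0119])
```

>>> play_rows:
  targets:
    - [[0,0,0],[0.003,0,0.01],0]
    - [[0,0,0],[0.003,0,0.01],0]
    - [[0,0,0],[0.003,0,0.01],60]
    - [[0,0,0],[0.003,0,0.01],70]
    - [[0,0,0],[0.003,0,0.01],70]
    - [[0,0,0],[0.003,0,0.01],70]
    - [[0,0,0],[0.003,0,0.01],70]

```text
time: 29.2
eef_pos: [0.6097, -0.0139, 0.1213]
orientation: [[0.996, -0.084, -0.028], [-0.088, -0.948, -0.307], [-0.001, 0.308, -0.951]]
contact_force: [-0.6, 0.1, 1.7]
gripper_width: 0.0643
grip_force: 0.0
```

>>> play_rows:
  targets:
    - [[0,0,0],[0,0,-0.1],70]
    - [[0,0,0],[0,0,-0.25],70]
    - [[0,0,0],[0,0,-0.4],70]
    - [[0,0,0],[0,0,-0.55],70]
    - [[0,0,0],[0,0.2,-0.6],70]
    - [[0,0,0],[0,0.4,-0.6],70]
    - [[0,0,0],[0,0.6,-0.6],70]
    - [[0,0,0],[0,0.8,-0.6],70]
    - [[0,0,0],[0,0.8,-0.6],70]

```text
time: 30.1
eef_pos: [0.596, -0.1664, 0.3286]
orientation: [[0.995, -0.096, -0.028], [-0.1, -0.945, -0.312], [0.003, 0.313, -0.95]]
contact_force: [0.6, -0.2, 0.2]
gripper_width: 0.064
grip_force: 0.0
```

```bash
python3 - <<'E'
from h import *
for c in("top","scene"):
    im=camera(c);print(c,lane_rings(im,c))
    if c=="top": [print(x) for x in bearings(im)]
b=(.58,-.3827);r=down(.87)
s=observe();print(s["time"],s["eef_pos"]);plan([((.585,-.30,.23),down(.5)),((*b,.06),r)],s)
E
```

```text
top [([-0.101, 0.002], [0.083, 0.037])]
([0.4099, -0.3034], [0.031, 0.032])
([0.58, -0.3827], [0.032, 0.036])
([0.6011, -0.3139], [0.032, 0.032])
scene [([-0.126, -0.003], [0.037, 0.037]), ([-0.079, -0.0], [0.036, 0.038])]
30.2 [ 0.59678879 -0.15890528  0.32611724]
turn [0.388, 0.118, -0.747] shift [0.005, 0.42, 0.54] rows>= 5 full
turn [-0.0, -0.0, -0.471] shift [-0.177, 0.281, 0.68] rows>= 4 full
```

>>> play_rows:
  targets:
    - [[0.388,0.118,-0.747],[0.005,0.42,0.54],70]
    - [[0.388,0.118,-0.747],[0.005,0.42,0.54],70]
    - [[0.388,0.118,-0.747],[0.005,0.42,0.54],70]
    - [[0.388,0.118,-0.747],[0.005,0.42,0.54],70]
    - [[0.388,0.118,-0.747],[0.005,0.42,0.54],70]
    - [[0.388,0.118,-0.747],[0.005,0.42,0.54],70]
    - [[0.388,0.118,-0.747],[0.005,0.42,0.54],70]

```text
time: 30.9
eef_pos: [0.5867, -0.2962, 0.2291]
orientation: [[0.876, 0.482, -0.001], [0.482, -0.876, 0.001], [-0.0, -0.002, -1.0]]
contact_force: [0.4, 0.3, -0.7]
gripper_width: 0.0644
grip_force: 0.0
```

>>> play_rows:
  targets:
    - [[0,0,-0.471],[-0.177,0.281,0.2],70]
    - [[0,0,-0.471],[-0.177,0.281,0.4],70]
    - [[0,0,-0.471],[-0.177,0.281,0.5],70]
    - [[0,0,-0.471],[-0.177,0.281,0.68],70]
    - [[0,0,-0.471],[-0.177,0.281,0.68],70]
    - [[0,0,-0.471],[-0.177,0.281,0.68],70]
    - [[0,0,-0.471],[-0.177,0.281,0.68],70]
    - [[0,0,-0.471],[-0.177,0.281,0.68],70]
    - [[0,0,-0.471],[-0.177,0.281,0.68],70]

```text
time: 31.8
eef_pos: [0.5824, -0.3815, 0.0624]
orientation: [[0.642, 0.767, 0.002], [0.767, -0.642, -0.002], [0.0, 0.003, -1.0]]
contact_force: [0.9, 0.8, 0.7]
gripper_width: 0.0648
grip_force: 0.0
```

```bash
python3 - <<'E'
from h import *
b=(.58,-.3827);r=down(.87)
s=observe();print(s["eef_pos"].round(4));plan([((*b,.002),r)],s)
E
```

```text
[ 0.5824 -0.3815  0.0624]
turn [0.004, -0.0, 0.005] shift [-0.01, -0.005, 0.242] rows>= 2 full
```

>>> play_rows:
  targets:
    - [[0.004,0,0.005],[-0.01,-0.005,0.08],70]
    - [[0.004,0,0.005],[-0.01,-0.005,0.16],70]
    - [[0.004,0,0.005],[-0.01,-0.005,0.21],70]
    - [[0.004,0,0.005],[-0.01,-0.005,0.235],70]
    - [[0.004,0,0.005],[-0.01,-0.005,0.24],70]
    - [[0.004,0,0.005],[-0.01,-0.005,0.24],70]
    - [[0.004,0,0.005],[-0.01,-0.005,0.24],70]

```text
time: 32.5
eef_pos: [0.5765, -0.3818, 0.0007]
orientation: [[0.646, 0.763, -0.007], [0.763, -0.646, 0.004], [-0.002, -0.008, -1.0]]
contact_force: [-7.7, 5.6, 12.6]
gripper_width: 0.0644
grip_force: 6.6
```

>>> play_rows:
  targets:
    - [[0,0,0],[0,0,0],0]
    - [[0,0,0],[0,0,0],0]
    - [[0,0,0],[0,0,0],0]
    - [[0,0,0],[0,0,0],0]
    - [[0,0,0],[0,0,0],0]

```text
time: 33.0
eef_pos: [0.5797, -0.3837, 0.0005]
orientation: [[0.646, 0.764, -0.0], [0.764, -0.646, 0.0], [0.0, -0.0, -1.0]]
contact_force: [2.2, -3.3, 5.2]
gripper_width: 0.0464
grip_force: 25.5
```

>>> play_rows:
  targets:
    - [[0,0,0],[0,0,-0.1],0]
    - [[0,0,0],[0,0,-0.3],0]
    - [[0,0,0],[0,0,-0.5],0]
    - [[0,0,0],[0,0,-0.7],0]
    - [[0,0,0],[0,0,-0.9],0]
    - [[0,0,0],[0,0,-0.9],0]

```text
time: 33.6
eef_pos: [0.582, -0.3837, 0.232]
orientation: [[0.645, 0.764, 0.006], [0.764, -0.645, -0.003], [0.002, 0.006, -1.0]]
contact_force: [-0.1, -0.5, -0.5]
gripper_width: 0.0463
grip_force: 25.0
```

```bash
python3 - <<'E'
from h import *
s=observe();print(s["eef_pos"].round(4),s["gripper_width"])
plan([((.59,-.2,.25),down(.45)),lane_tcp(.1,.06,1)],s)
im=camera("top");[print(x) for x in bearings(im)]
E
```

```text
[ 0.582  -0.3837  0.232 ] 0.046323958201019415
turn [0.007, -0.004, 0.534] shift [0.582, -0.449, -0.074] rows>= 4 full
turn [-0.39, -0.108, 0.684] shift [0.422, -0.682, 0.312] rows>= 5 full
([0.4116, -0.3034], [0.035, 0.032])
([0.6011, -0.3139], [0.032, 0.032])
```

>>> play_rows:
  targets:
    - [[0.007,0,0.534],[0.59,-0.449,-0.074],0]
    - [[0.007,0,0.534],[0.59,-0.449,-0.074],0]
    - [[0.007,0,0.534],[0.59,-0.449,-0.074],0]
    - [[0.007,0,0.534],[0.59,-0.449,-0.074],0]
    - [[0.007,0,0.534],[0.59,-0.449,-0.074],0]
    - [[0.007,0,0.534],[0.59,-0.449,-0.074],0]
    - [[0.007,0,0.534],[0.59,-0.449,-0.074],0]

```text
time: 34.35
eef_pos: [0.5872, -0.1992, 0.2416]
orientation: [[0.901, 0.433, -0.01], [0.433, -0.901, 0.007], [-0.006, -0.011, -1.0]]
contact_force: [0.4, -0.1, -0.0]
gripper_width: 0.0466
grip_force: 25.0
```

>>> play_rows:
  targets:
    - [[-0.39,-0.108,0.69],[0.44,-0.682,0.1],0]
    - [[-0.39,-0.108,0.69],[0.44,-0.682,0.1],0]
    - [[-0.39,-0.108,0.69],[0.44,-0.682,0.1],0]
    - [[-0.39,-0.108,0.69],[0.44,-0.682,0.1],0]
    - [[-0.39,-0.108,0.69],[0.44,-0.682,0.3],0]
    - [[-0.39,-0.108,0.69],[0.44,-0.682,0.312],0]
    - [[-0.39,-0.108,0.69],[0.44,-0.682,0.312],0]
    - [[-0.39,-0.108,0.69],[0.44,-0.682,0.312],0]
    - [[-0.39,-0.108,0.69],[0.44,-0.682,0.312],0]

```text
time: 35.25
eef_pos: [0.6135, 0.0009, 0.1676]
orientation: [[0.995, -0.094, -0.035], [-0.1, -0.948, -0.302], [-0.005, 0.304, -0.953]]
contact_force: [0.0, 0.1, -0.8]
gripper_width: 0.0462
grip_force: 25.0
```

```bash
python3 - <<'E'
from h import *
s=observe();print(s["gripper_width"],intrack(s))
plan([lane_tcp(.1,.0075,1)],s)
E
```

```text
0.04619325135059047 [0.0968 0.0025 0.0564]
turn [-0.007, 0.01, -0.009] shift [-0.009, 0.014, 0.196] rows>= 1 full
```

>>> play_rows:
  targets:
    - [[0,0,0],[-0.009,0,0.02],0]
    - [[-0.007,0.01,-0.009],[-0.009,0.008,0.06],0]
    - [[-0.007,0.01,-0.009],[-0.009,0.008,0.1],0]
    - [[-0.007,0.01,-0.009],[-0.009,0.008,0.13],0]
    - [[-0.007,0.01,-0.009],[-0.009,0.008,0.16],0]
    - [[-0.007,0.01,-0.009],[-0.009,0.008,0.18],0]
    - [[-0.007,0.01,-0.009],[-0.009,0.008,0.192],0]
    - [[-0.007,0.01,-0.009],[-0.009,0.008,0.192],0]
    - [[-0.007,0.01,-0.009],[-0.009,0.008,0.192],0]

```text
time: 36.15
eef_pos: [0.6089, -0.0118, 0.1216]
orientation: [[0.996, -0.082, -0.028], [-0.087, -0.948, -0.307], [-0.001, 0.308, -0.951]]
contact_force: [-0.1, -0.3, -0.1]
gripper_width: 0.0465
grip_force: 25.0
```

>>> play_rows:
  targets:
    - [[0,0,0],[0,0,0],60]
    - [[0,0,0],[0,0,0],70]
    - [[0,0,0],[0,0,0],70]
    - [[0,0,0],[0,0,0],70]
    - [[0,0,0],[0,0,0],70]

```text
time: 36.65
eef_pos: [0.6088, -0.012, 0.1216]
orientation: [[0.996, -0.083, -0.028], [-0.087, -0.948, -0.307], [-0.001, 0.308, -0.951]]
contact_force: [0.8, 0.7, 0.1]
gripper_width: 0.0645
grip_force: 0.1
```

>>> play_rows:
  targets:
    - [[0,0,0],[0,0,-0.1],70]
    - [[0,0,0],[0,0,-0.25],70]
    - [[0,0,0],[0,0,-0.4],70]
    - [[0,0,0],[0,0,-0.55],70]
    - [[0,0,0],[0,0.2,-0.6],70]
    - [[0,0,0],[0,0.4,-0.6],70]
    - [[0,0,0],[0,0.6,-0.6],70]
    - [[0,0,0],[0,0.8,-0.6],70]
    - [[0,0,0],[0,0.8,-0.6],70]
    - [[0,0,0],[0,0.8,-0.6],70]

```text
time: 37.65
eef_pos: [0.596, -0.1571, 0.3264]
orientation: [[0.996, -0.086, -0.028], [-0.09, -0.947, -0.307], [-0.0, 0.308, -0.951]]
contact_force: [0.7, 0.1, -0.8]
gripper_width: 0.0643
grip_force: 0.0
```

```bash
python3 - <<'E'
from h import *
for c in("top","scene"):
    im=camera(c);print(c,lane_rings(im,c))
    if c=="top": [print(x) for x in bearings(im)]
b=(.6011,-.3139);r=down(.8)
s=observe();print(s["time"],s["eef_pos"]);plan([((.60,-.28,.23),down(.5)),((*b,.06),r)],s)
E
```

```text
top [([-0.077, -0.001], [0.131, 0.04])]
([0.4116, -0.3034], [0.035, 0.032])
([0.6011, -0.3139], [0.032, 0.032])
scene [([-0.126, -0.003], [0.037, 0.037]), ([-0.079, -0.006], [0.041, 0.037]), ([-0.033, -0.005], [0.037, 0.036])]
37.75 [ 0.5964433  -0.1539732   0.32531087]
turn [0.385, 0.119, -0.739] shift [0.058, 0.36, 0.517] rows>= 5 full
turn [0.001, -0.0, -0.382] shift [-0.061, 0.12, 0.68] rows>= 4 full
```

>>> play_rows:
  targets:
    - [[0.385,0.119,-0.739],[0.058,0.36,0.517],70]
    - [[0.385,0.119,-0.739],[0.058,0.36,0.517],70]
    - [[0.385,0.119,-0.739],[0.058,0.36,0.517],70]
    - [[0.385,0.119,-0.739],[0.058,0.36,0.517],70]
    - [[0.385,0.119,-0.739],[0.058,0.36,0.517],70]
    - [[0.385,0.119,-0.739],[0.058,0.36,0.517],70]
    - [[0.385,0.119,-0.739],[0.058,0.36,0.517],70]

```text
time: 38.45
eef_pos: [0.6005, -0.2797, 0.2301]
orientation: [[0.878, 0.478, 0.001], [0.478, -0.878, -0.001], [0.0, 0.001, -1.0]]
contact_force: [0.3, 0.1, 0.7]
gripper_width: 0.0646
grip_force: 0.0
```

>>> play_rows:
  targets:
    - [[0,0,-0.382],[-0.061,0.12,0.1],70]
    - [[0,0,-0.382],[-0.061,0.12,0.25],70]
    - [[0,0,-0.382],[-0.061,0.12,0.4],70]
    - [[0,0,-0.382],[-0.061,0.12,0.55],70]
    - [[0,0,-0.382],[-0.061,0.12,0.68],70]
    - [[0,0,-0.382],[-0.061,0.12,0.68],70]
    - [[0,0,-0.382],[-0.061,0.12,0.68],70]
    - [[0,0,-0.382],[-0.061,0.12,0.68],70]
    - [[0,0,-0.382],[-0.061,0.12,0.68],70]

```text
time: 39.35
eef_pos: [0.6026, -0.3158, 0.0633]
orientation: [[0.698, 0.716, 0.005], [0.716, -0.698, -0.003], [0.001, 0.006, -1.0]]
contact_force: [-0.3, 1.3, 0.3]
gripper_width: 0.0647
grip_force: 0.0
```

```bash
python3 - <<'E'
from h import *
b=(.6011,-.3139);r=down(.8)
s=observe();print(s["eef_pos"].round(4));plan([((*b,.003),r)],s)
E
```

```text
[ 0.6026 -0.3158  0.0633]
turn [0.007, -0.001, -0.002] shift [0.001, -0.011, 0.241] rows>= 2 full
```

>>> play_rows:
  targets:
    - [[0.004,0,0],[0.001,-0.008,0.08],70]
    - [[0.004,0,0],[0.001,-0.008,0.16],70]
    - [[0.004,0,0],[0.001,-0.008,0.21],70]
    - [[0.004,0,0],[0.001,-0.008,0.232],70]
    - [[0.004,0,0],[0.001,-0.008,0.236],70]
    - [[0.004,0,0],[0.001,-0.008,0.236],70]
    - [[0.004,0,0],[0.001,-0.008,0.236],70]

```text
time: 40.05
eef_pos: [0.6004, -0.3145, 0.0026]
orientation: [[0.698, 0.716, 0.0], [0.716, -0.698, 0.0], [0.0, -0.0, -1.0]]
contact_force: [0.6, -0.1, -0.9]
gripper_width: 0.0646
grip_force: 0.0
```

>>> play_rows:
  targets:
    - [[0,0,0],[0,0,0],0]
    - [[0,0,0],[0,0,0],0]
    - [[0,0,0],[0,0,0],0]
    - [[0,0,0],[0,0,0],0]
    - [[0,0,0],[0,0,0],0]

```text
time: 40.55
eef_pos: [0.6, -0.3144, 0.0021]
orientation: [[0.698, 0.716, -0.001], [0.716, -0.698, 0.0], [-0.0, -0.001, -1.0]]
contact_force: [-0.2, -0.3, 3.0]
gripper_width: 0.0463
grip_force: 24.9
```

>>> play_rows:
  targets:
    - [[0,0,0],[0,0,-0.1],0]
    - [[0,0,0],[0,0,-0.3],0]
    - [[0,0,0],[0,0,-0.5],0]
    - [[0,0,0],[0,0,-0.7],0]
    - [[0,0,0],[0,0,-0.9],0]
    - [[0,0,0],[0,0,-0.9],0]

```text
time: 41.15
eef_pos: [0.6039, -0.3157, 0.2353]
orientation: [[0.698, 0.716, 0.011], [0.716, -0.698, -0.005], [0.004, 0.012, -1.0]]
contact_force: [1.2, 0.4, -1.0]
gripper_width: 0.0463
grip_force: 24.9
```

```bash
python3 - <<'E'
from h import *
s=observe();print(s["eef_pos"].round(4),s["gripper_width"])
plan([((.59,-.18,.25),down(.45)),lane_tcp(.1,.06,1)],s)
im=camera("top");[print(x) for x in bearings(im)]
E
```

```text
[ 0.6039 -0.3157  0.2353] 0.04626423993861189
turn [0.014, -0.008, 0.443] shift [0.35, -0.418, -0.062] rows>= 3 full
turn [-0.39, -0.108, 0.684] shift [0.387, -0.609, 0.312] rows>= 5 full
([0.4116, -0.3034], [0.035, 0.032])
```

>>> play_rows:
  targets:
    - [[0.014,0,0.443],[0.36,-0.418,-0.062],0]
    - [[0.014,0,0.443],[0.36,-0.418,-0.062],0]
    - [[0.014,0,0.443],[0.36,-0.418,-0.062],0]
    - [[0.014,0,0.443],[0.36,-0.418,-0.062],0]
    - [[0.014,0,0.443],[0.36,-0.418,-0.062],0]
    - [[0.014,0,0.443],[0.36,-0.418,-0.062],0]

```text
time: 41.8
eef_pos: [0.5872, -0.1785, 0.241]
orientation: [[0.901, 0.434, -0.01], [0.434, -0.901, 0.009], [-0.005, -0.013, -1.0]]
contact_force: [-0.2, -1.0, -0.8]
gripper_width: 0.0466
grip_force: 24.9
```

>>> play_rows:
  targets:
    - [[-0.39,-0.108,0.69],[0.39,-0.615,0.1],0]
    - [[-0.39,-0.108,0.69],[0.39,-0.615,0.1],0]
    - [[-0.39,-0.108,0.69],[0.39,-0.615,0.1],0]
    - [[-0.39,-0.108,0.69],[0.39,-0.615,0.1],0]
    - [[-0.39,-0.108,0.69],[0.39,-0.615,0.3],0]
    - [[-0.39,-0.108,0.69],[0.39,-0.615,0.312],0]
    - [[-0.39,-0.108,0.69],[0.39,-0.615,0.312],0]
    - [[-0.39,-0.108,0.69],[0.39,-0.615,0.312],0]
    - [[-0.39,-0.108,0.69],[0.39,-0.615,0.312],0]

```text
time: 42.7
eef_pos: [0.6092, 0.0019, 0.1672]
orientation: [[0.995, -0.093, -0.035], [-0.099, -0.949, -0.298], [-0.006, 0.3, -0.954]]
contact_force: [0.1, 0.1, -0.1]
gripper_width: 0.046
grip_force: 24.9
```

```bash
python3 - <<'E'
from h import *
s=observe();print(s["gripper_width"],intrack(s))
plan([lane_tcp(.1,.009,1)],s)
E
```

```text
0.04602769876684639 [ 0.0961 -0.0019  0.0562]
turn [-0.011, 0.01, -0.008] shift [0.009, 0.017, 0.189] rows>= 1 full
```

>>> play_rows:
  targets:
    - [[0,0,0],[0.009,0.01,0.02],0]
    - [[-0.01,0.01,-0.008],[0.009,0.012,0.06],0]
    - [[-0.01,0.01,-0.008],[0.009,0.012,0.1],0]
    - [[-0.01,0.01,-0.008],[0.009,0.012,0.13],0]
    - [[-0.01,0.01,-0.008],[0.009,0.012,0.16],0]
    - [[-0.01,0.01,-0.008],[0.009,0.012,0.18],0]
    - [[-0.01,0.01,-0.008],[0.009,0.012,0.189],0]
    - [[-0.01,0.01,-0.008],[0.009,0.012,0.189],0]
    - [[-0.01,0.01,-0.008],[0.009,0.012,0.189],0]

```text
time: 43.6
eef_pos: [0.6087, -0.0123, 0.1219]
orientation: [[0.996, -0.082, -0.028], [-0.087, -0.948, -0.306], [-0.002, 0.308, -0.952]]
contact_force: [0.3, 1.1, -0.5]
gripper_width: 0.0458
grip_force: 24.9
```

>>> play_rows:
  targets:
    - [[0,0,0],[0,0,0],60]
    - [[0,0,0],[0,0,0],70]
    - [[0,0,0],[0,0,0],70]
    - [[0,0,0],[0,0,0],70]
    - [[0,0,0],[0,0,0],70]

```text
time: 44.1
eef_pos: [0.6086, -0.0125, 0.1218]
orientation: [[0.996, -0.083, -0.029], [-0.087, -0.948, -0.306], [-0.002, 0.308, -0.951]]
contact_force: [-0.4, 0.4, 0.7]
gripper_width: 0.0644
grip_force: 0.0
```

>>> play_rows:
  targets:
    - [[0,0,0],[0,0,-0.1],70]
    - [[0,0,0],[0,0,-0.25],70]
    - [[0,0,0],[0,0,-0.4],70]
    - [[0,0,0],[0,0,-0.55],70]
    - [[0,0,0],[0,0.2,-0.6],70]
    - [[0,0,0],[0,0.4,-0.6],70]
    - [[0,0,0],[0,0.6,-0.6],70]
    - [[0,0,0],[0,0.8,-0.6],70]
    - [[0,0,0],[0,0.8,-0.6],70]
    - [[0,0,0],[0,0.8,-0.6],70]

```text
time: 45.1
eef_pos: [0.596, -0.1577, 0.3265]
orientation: [[0.996, -0.086, -0.029], [-0.091, -0.948, -0.306], [-0.001, 0.308, -0.951]]
contact_force: [0.4, 0.6, -0.4]
gripper_width: 0.064
grip_force: 0.0
```

```bash
python3 - <<'E'
from h import *
for c in("top","scene"):
    im=camera(c);print(c,lane_rings(im,c))
    if c=="top": B=bearings(im);[print(x) for x in B]
b=(.411,-.3034);r=down(1.3)
s=observe();print(s["time"],s["eef_pos"]);plan([((.50,-.25,.23),down(.65)),((*b,.06),r)],s)
E
```

```text
top [([0.017, -0.002], [0.037, 0.037]), ([-0.079, -0.001], [0.128, 0.04])]
([0.4099, -0.3034], [0.031, 0.032])
scene [([-0.126, -0.003], [0.038, 0.037]), ([-0.079, -0.004], [0.041, 0.033]), ([-0.039, -0.002], [0.024, 0.031]), ([0.015, -0.005], [0.038, 0.036])]
45.2 [ 0.59635882 -0.15452465  0.32538141]
turn [0.377, 0.15, -0.928] shift [-0.35, 0.276, 0.491] rows>= 6 full
turn [0.001, -0.0, -0.828] shift [-0.413, -0.046, 0.68] rows>= 5 full
```

Four are queued. Now the last one.

>>> play_rows:
  targets:
    - [[0.377,0.15,-0.928],[-0.35,0.276,0.491],70]
    - [[0.377,0.15,-0.928],[-0.35,0.276,0.491],70]
    - [[0.377,0.15,-0.928],[-0.35,0.276,0.491],70]
    - [[0.377,0.15,-0.928],[-0.35,0.276,0.491],70]
    - [[0.377,0.15,-0.928],[-0.35,0.276,0.491],70]
    - [[0.377,0.15,-0.928],[-0.35,0.276,0.491],70]
    - [[0.377,0.15,-0.928],[-0.35,0.276,0.491],70]
    - [[0.377,0.15,-0.928],[-0.35,0.276,0.491],70]

```text
time: 46.0
eef_pos: [0.5004, -0.2501, 0.2301]
orientation: [[0.797, 0.604, 0.001], [0.604, -0.797, -0.001], [-0.0, 0.001, -1.0]]
contact_force: [0.9, 0.4, -0.6]
gripper_width: 0.0641
grip_force: 0.0
```

>>> play_rows:
  targets:
    - [[0,0,-0.828],[-0.413,-0.046,0.1],70]
    - [[0,0,-0.828],[-0.413,-0.046,0.2],70]
    - [[0,0,-0.828],[-0.413,-0.046,0.35],70]
    - [[0,0,-0.828],[-0.413,-0.046,0.5],70]
    - [[0,0,-0.828],[-0.413,-0.046,0.68],70]
    - [[0,0,-0.828],[-0.413,-0.046,0.68],70]
    - [[0,0,-0.828],[-0.413,-0.046,0.68],70]
    - [[0,0,-0.828],[-0.413,-0.046,0.68],70]
    - [[0,0,-0.828],[-0.413,-0.046,0.68],70]

```text
time: 46.9
eef_pos: [0.4127, -0.3055, 0.063]
orientation: [[0.269, 0.963, 0.005], [0.963, -0.269, -0.004], [-0.003, 0.006, -1.0]]
contact_force: [-0.0, -0.5, 0.2]
gripper_width: 0.0645
grip_force: 0.0
```

```bash
python3 - <<'E'
from h import *
b=(.411,-.3034);r=down(1.3)
s=observe();print(s["eef_pos"].round(4));plan([((*b,.003),r)],s)
E
```

```text
[ 0.4127 -0.3055  0.063 ]
turn [0.007, 0.003, -0.002] shift [0.007, -0.01, 0.24] rows>= 2 full
```

>>> play_rows:
  targets:
    - [[0.004,0.002,0],[0.005,-0.008,0.08],70]
    - [[0.004,0.002,0],[0.005,-0.008,0.16],70]
    - [[0.004,0.002,0],[0.005,-0.008,0.21],70]
    - [[0.004,0.002,0],[0.005,-0.008,0.23],70]
    - [[0.004,0.002,0],[0.005,-0.008,0.235],70]
    - [[0.004,0.002,0],[0.005,-0.008,0.235],70]
    - [[0.004,0.002,0],[0.005,-0.008,0.235],70]

```text
time: 47.6
eef_pos: [0.4099, -0.3036, 0.0025]
orientation: [[0.269, 0.963, -0.0], [0.963, -0.269, 0.0], [0.0, -0.0, -1.0]]
contact_force: [-0.2, -1.0, -0.7]
gripper_width: 0.0643
grip_force: 0.0
```

>>> play_rows:
  targets:
    - [[0,0,0],[0,0,0],0]
    - [[0,0,0],[0,0,0],0]
    - [[0,0,0],[0,0,0],0]
    - [[0,0,0],[0,0,0],0]
    - [[0,0,0],[0,0,0],0]

```text
time: 48.1
eef_pos: [0.4094, -0.3034, 0.0021]
orientation: [[0.269, 0.963, -0.001], [0.963, -0.269, 0.001], [0.0, -0.001, -1.0]]
contact_force: [-0.9, 0.6, 3.7]
gripper_width: 0.0461
grip_force: 25.0
```

>>> play_rows:
  targets:
    - [[0,0,0],[0,0,-0.1],0]
    - [[0,0,0],[0,0,-0.3],0]
    - [[0,0,0],[0,0,-0.5],0]
    - [[0,0,0],[0,0,-0.7],0]
    - [[0,0,0],[0,0,-0.9],0]
    - [[0,0,0],[0,0,-0.9],0]

```text
time: 48.7
eef_pos: [0.4131, -0.3056, 0.2335]
orientation: [[0.269, 0.963, 0.009], [0.963, -0.269, -0.007], [-0.004, 0.011, -1.0]]
contact_force: [0.5, -0.7, -1.5]
gripper_width: 0.046
grip_force: 24.9
```

```bash
python3 - <<'E'
from h import *
s=observe();print(s["eef_pos"].round(4),s["gripper_width"])
plan([((.56,-.2,.25),down(.55)),lane_tcp(.1,.06,1)],s)
im=camera("top");[print(x) for x in bearings(im)]
E
```

```text
[ 0.4131 -0.3056  0.2335] 0.04602867945124863
turn [0.015, -0.0, 0.952] shift [0.565, 0.453, -0.064] rows>= 5 full
turn [-0.386, -0.128, 0.81] shift [0.59, -0.573, 0.313] rows>= 5 full
```

>>> play_rows:
  targets:
    - [[0.015,0,0.952],[0.57,0.453,-0.064],0]
    - [[0.015,0,0.952],[0.57,0.453,-0.064],0]
    - [[0.015,0,0.952],[0.57,0.453,-0.064],0]
    - [[0.015,0,0.952],[0.57,0.453,-0.064],0]
    - [[0.015,0,0.952],[0.57,0.453,-0.064],0]
    - [[0.015,0,0.952],[0.57,0.453,-0.064],0]
    - [[0.015,0,0.952],[0.57,0.453,-0.064],0]

```text
time: 49.45
eef_pos: [0.5558, -0.1971, 0.2409]
orientation: [[0.851, 0.524, -0.014], [0.525, -0.851, 0.008], [-0.007, -0.014, -1.0]]
contact_force: [0.4, -0.6, -0.1]
gripper_width: 0.0463
grip_force: 24.9
```

>>> play_rows:
  targets:
    - [[-0.386,-0.128,0.82],[0.59,-0.55,0.1],0]
    - [[-0.386,-0.128,0.82],[0.59,-0.55,0.1],0]
    - [[-0.386,-0.128,0.82],[0.59,-0.55,0.1],0]
    - [[-0.386,-0.128,0.82],[0.59,-0.55,0.1],0]
    - [[-0.386,-0.128,0.82],[0.59,-0.55,0.28],0]
    - [[-0.386,-0.128,0.82],[0.59,-0.55,0.3],0]
    - [[-0.386,-0.128,0.82],[0.59,-0.55,0.3],0]
    - [[-0.386,-0.128,0.82],[0.59,-0.55,0.3],0]
    - [[-0.386,-0.128,0.82],[0.59,-0.55,0.3],0]

```text
time: 50.35
eef_pos: [0.6102, -0.0045, 0.1695]
orientation: [[0.995, -0.093, -0.039], [-0.1, -0.949, -0.3], [-0.009, 0.303, -0.953]]
contact_force: [-0.3, 0.2, 0.1]
gripper_width: 0.0465
grip_force: 24.9
```

```bash
python3 - <<'E'
from h import *
s=observe();print(s["gripper_width"],intrack(s))
plan([lane_tcp(.106,.009,1)],s)
print(lane_rings(camera("scene"),"scene"))
E
```

```text
0.04652797250181563 [ 0.1028 -0.0003  0.0565]
turn [-0.009, 0.015, -0.007] shift [0.003, 0.014, 0.19] rows>= 1 full
[([-0.127, -0.003], [0.036, 0.037]), ([-0.078, -0.004], [0.038, 0.033]), ([-0.039, -0.002], [0.024, 0.031]), ([0.015, -0.005], [0.038, 0.036])]
```

>>> play_rows:
  targets:
    - [[0,0,0],[0.003,0.014,0.02],0]
    - [[-0.009,0.015,-0.007],[0.003,0.014,0.06],0]
    - [[-0.009,0.015,-0.007],[0.003,0.014,0.1],0]
    - [[-0.009,0.015,-0.007],[0.003,0.014,0.13],0]
    - [[-0.009,0.015,-0.007],[0.003,0.014,0.16],0]
    - [[-0.009,0.015,-0.007],[0.003,0.014,0.18],0]
    - [[-0.009,0.015,-0.007],[0.003,0.014,0.19],0]
    - [[-0.009,0.015,-0.007],[0.003,0.014,0.19],0]
    - [[-0.009,0.015,-0.007],[0.003,0.014,0.19],0]

```text
time: 51.3
eef_pos: [0.6089, -0.0192, 0.1247]
orientation: [[0.996, -0.085, -0.028], [-0.089, -0.947, -0.307], [0.0, 0.309, -0.951]]
contact_force: [0.1, 0.2, -0.6]
gripper_width: 0.0466
grip_force: 24.9
```

>>> play_rows:
  targets:
    - [[0,0,0],[0,0,0],58]
    - [[0,0,0],[0,0,0],66]
    - [[0,0,0],[0,0,0],66]
    - [[0,0,0],[0,0,0],66]
    - [[0,0,0],[0,0,0],66]

```text
time: 51.8
eef_pos: [0.6087, -0.0194, 0.1246]
orientation: [[0.996, -0.085, -0.028], [-0.09, -0.947, -0.308], [-0.0, 0.309, -0.951]]
contact_force: [-0.2, 0.2, -0.2]
gripper_width: 0.0606
grip_force: 0.0
```

>>> play_rows:
  targets:
    - [[0,0,0],[0,0,-0.1],66]
    - [[0,0,0],[0,0,-0.25],66]
    - [[0,0,0],[0,0,-0.4],66]
    - [[0,0,0],[0,0,-0.55],66]
    - [[0,0,0],[0,0.2,-0.6],66]
    - [[0,0,0],[0,0.4,-0.6],66]
    - [[0,0,0],[0,0.6,-0.6],66]
    - [[0,0,0],[0,0.8,-0.6],66]
    - [[0,0,0],[0,0.8,-0.6],66]
    - [[0,0,0],[0,0.8,-0.6],66]

```text
time: 52.8
eef_pos: [0.5954, -0.1643, 0.3294]
orientation: [[0.996, -0.089, -0.028], [-0.093, -0.947, -0.307], [0.001, 0.309, -0.951]]
contact_force: [0.6, 0.1, -0.4]
gripper_width: 0.0605
grip_force: 0.0
```

```bash
python3 - <<'E'
from h import *
for c in("top","scene"):
    im=camera(c);print(c,lane_rings(im,c),bearings(im) if c=="top" else "")
    cv2.imwrite(f"pics/{c}5.png",im[:,:,::-1])
s=observe();print(s["time"],s["eef_pos"].round(4))
A=cv2.imread("pics/top5.png")[120:200,145:270];B=cv2.imread("pics/scene5.png")[150:280,150:280]
cv2.imwrite("pics/l5.png",np.hstack([cv2.resize(A,(400,256),interpolation=2)[[*range(256)]+[255]*144],cv2.resize(B,(400,400),interpolation=2)]))
E
```

```text
top [([0.063, -0.001], [0.035, 0.037]), ([0.016, -0.002], [0.036, 0.037]), ([-0.079, -0.001], [0.129, 0.04])] []
scene [([-0.126, -0.003], [0.038, 0.037]), ([-0.039, -0.002], [0.022, 0.031]), ([0.015, -0.005], [0.038, 0.035]), ([0.064, -0.005], [0.036, 0.037])] 
52.9 [ 0.5959 -0.1611  0.3283]
```

View pics/l5.png

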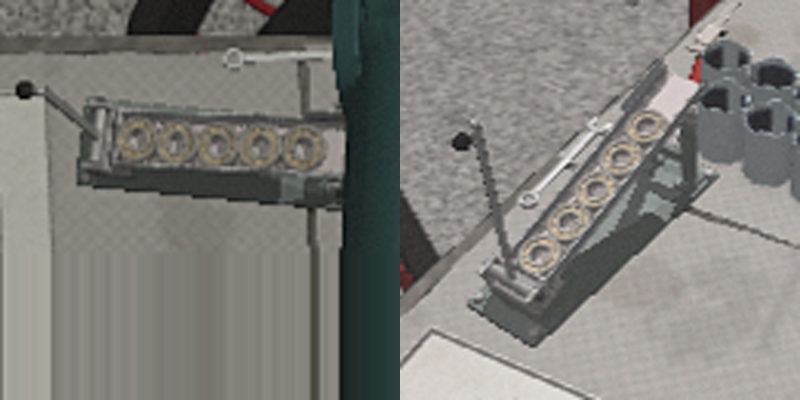

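All five are queued flat in the lane: top crop x = 137, 176, 218, 260 and 304. The keeper is still up and the cap remains on the bench. Next I swing the keeper, after working out its geometry and the first moves.

```bash
cat >> h.py <<'E'
H=np.array([-.1644,.0527])
def kp(th,rho=.15,off=.003,back=.010,lat=0):
    c=H+rho*np.array([np.cos(th),np.sin(th)])+off*np.array([-np.sin(th),np.cos(th)])
    Rs,t=Tyaw(ST);return t+Rs@np.array([c[0]-back,lat,c[1]]),down(ST[2]+np.pi)
E
python3 - <<'E'
from h import *
Rs,t=Tyaw(ST)
kn={"top":proj("top",[0,0,0])[0]}
a=t+Rs@np.array([-.27,0,.35]);b=t+Rs@np.array([-.27,0,.21]);print(a,b)
plan([((.60,-.05,.36),down(.6)),((.60,.12,.36),down(1.2)),(a,down(ST[2]+np.pi)),(b,down(ST[2]+np.pi))])
E
```

```text
[0.64239087 0.34437783 0.35      ] [0.64239087 0.34437783 0.21      ]
turn [0.382, 0.138, -0.868] shift [-0.023, -0.384, -0.257] rows>= 6 full
turn [-0.0, 0.0, -0.764] shift [0.384, -0.561, -0.001] rows>= 5 full
turn [-0.0, 0.0, -0.356] shift [0.898, -0.168, 0.04] rows>= 5 full
turn [-0.0, 0.0, -0.0] shift [-0.0, 0.0, 0.56] rows>= 3 full
```

>>> play_rows:
  targets:
    - [[0.382,0.138,-0.868],[-0.023,-0.384,-0.257],30]
    - [[0.382,0.138,-0.868],[-0.023,-0.384,-0.257],0]
    - [[0.382,0.138,-0.868],[-0.023,-0.384,-0.257],0]
    - [[0.382,0.138,-0.868],[-0.023,-0.384,-0.257],0]
    - [[0.382,0.138,-0.868],[-0.023,-0.384,-0.257],0]
    - [[0.382,0.138,-0.868],[-0.023,-0.384,-0.257],0]
    - [[0.382,0.138,-0.868],[-0.023,-0.384,-0.257],0]
    - [[0.382,0.138,-0.868],[-0.023,-0.384,-0.257],0]

```text
time: 53.7
eef_pos: [0.6, -0.0498, 0.3599]
orientation: [[0.827, 0.563, -0.0], [0.563, -0.827, -0.002], [-0.001, 0.001, -1.0]]
contact_force: [0.2, 0.4, -0.3]
gripper_width: 0.0007
grip_force: 0.0
```

>>> play_rows:
  targets:
    - [[0,0,-0.764],[0.384,-0.561,0],0]
    - [[0,0,-0.764],[0.384,-0.561,0],0]
    - [[0,0,-0.764],[0.384,-0.561,0],0]
    - [[0,0,-0.764],[0.384,-0.561,0],0]
    - [[0,0,-0.764],[0.384,-0.561,0],0]
    - [[0,0,-0.764],[0.384,-0.561,0],0]
    - [[0,0,-0.764],[0.384,-0.561,0],0]

```text
time: 54.4
eef_pos: [0.6008, 0.1166, 0.36]
orientation: [[0.369, 0.929, 0.001], [0.929, -0.369, -0.003], [-0.002, 0.001, -1.0]]
contact_force: [-0.3, -0.2, -0.7]
gripper_width: 0.0005
grip_force: 0.0
```

>>> play_rows:
  targets:
    - [[0,0,-0.356],[0.9,-0.168,0],0]
    - [[0,0,-0.356],[0.9,-0.168,0],0]
    - [[0,0,-0.356],[0.9,-0.168,0],0]
    - [[0,0,-0.356],[0.9,-0.168,0],0]
    - [[0,0,-0.356],[0.9,-0.168,0],0]
    - [[0,0,-0.356],[0.9,-0.168,0],0]
    - [[0,0,-0.356],[0.9,-0.168,0],0]
    - [[0,0,-0.356],[0.9,-0.168,0],0]

```text
time: 55.2
eef_pos: [0.6445, 0.3405, 0.3601]
orientation: [[0.097, 0.995, 0.001], [0.995, -0.097, -0.003], [-0.003, 0.001, -1.0]]
contact_force: [0.7, 0.2, 0.1]
gripper_width: 0.0004
grip_force: 0.0
```

```bash
python3 - <<'E'
from h import *
Rs,t=Tyaw(ST);s=observe();print(s["time"],s["eef_pos"],s["joint_positions"].round(2),(Rs.T@(s["eef_pos"]-t)).round(3))
for c in("top","scene"):
    camera(c);print(c,[(np.round(d["point"],1),round(d["confidence"],2)) for d in recognise(c,"keeper")])
for st in([-.27,0,.25],):plan([(t+Rs@np.array(st),down(ST[2]+np.pi))])
for rho in(.212,): print(proj("scene",t+Rs@np.array([-.194,0,.262])),)
E
```

```text
55.2 [0.64447533 0.34045963 0.3600551 ] [-0.29  0.56 -0.41  1.17  0.22  1.45 -0.77] [-0.266  0.002  0.36 ]
top [(array([170.7, 156.5]), 0.7)]
scene [(array([182.1, 235.7]), 0.48)]
turn [0.002, 0.002, -0.006] shift [0.011, -0.008, 0.442] rows>= 3 full
[[169.69388821 195.58232183]]
```

>>> play_rows:
  targets:
    - [[0,0,0],[0.015,-0.008,0.15],0]
    - [[0,0,0],[0.015,-0.008,0.3],0]
    - [[0,0,0],[0.015,-0.008,0.45],0]
    - [[0,0,0],[0.015,-0.008,0.6],0]
    - [[0,0,0],[0.015,-0.008,0.6],0]
    - [[0,0,0],[0.015,-0.008,0.6],0]

```text
time: 56.0
eef_pos: [0.6422, 0.3465, 0.2106]
orientation: [[0.094, 0.996, 0.0], [0.996, -0.094, -0.001], [-0.001, 0.001, -1.0]]
contact_force: [0.9, -0.7, 1.6]
gripper_width: 0.0002
grip_force: 0.0
```

>>> play_rows:
  targets:
    - [[0,0,0],[-0.06,0,0],0]
    - [[0,0,0],[-0.12,0,0],0]
    - [[0,0,0],[-0.18,0,0],0]
    - [[0,0,0],[-0.24,0,0],0]
    - [[0,0,0],[-0.3,0,0],0]
    - [[0,0,0],[-0.35,0,0],0]
    - [[0,0,0],[-0.4,0,0],0]
    - [[0,0,0],[-0.45,0,0],0]
    - [[0,0,0],[-0.48,0,0.02],0]
    - [[0,0,0],[-0.48,0,0.02],0]

```text
time: 57.0
eef_pos: [0.6304, 0.2255, 0.204]
orientation: [[0.095, 0.995, -0.001], [0.995, -0.095, -0.003], [-0.003, -0.001, -1.0]]
contact_force: [-0.3, 0.0, 0.3]
gripper_width: 0.0004
grip_force: 0.0
```

```bash
python3 - <<'E'
from h import *
Rs,t=Tyaw(ST);s=observe();print(s["eef_pos"].round(4),(Rs.T@(s["eef_pos"]-t)).round(4),(s["orientation"].T@s["contact_force"]).round(1))
im=camera("scene");d=regions_of("scene","keeper")
for x in d: print(x["confidence"],x["point"])
cv2.imwrite("pics/scene6.png",im[:,:,::-1])
# black knob: dark pixels scored along predicted knob arc
g=im.astype(int).max(-1)
for th in np.arange(.9,1.8,.1):
    k=H+.212*np.array([np.cos(th),np.sin(th)])+.012*np.array([-np.sin(th),np.cos(th)]);u,v=proj("scene",t+Rs@np.array([k[0],0,k[1]]))[0].round().astype(int);print(round(th,2),u,v,g[v-1:v+2,u-1:u+2].mean().round())
c=kp(1.1)[0];A=s["orientation"]
for th in(1.2,1.0,.8,.6,.45,.36,.314): print(th,np.round(A.T@(kp(th)[0]-s["eef_pos"])/.25,3),kp(th)[0].round(3))
E
```

```text
[0.6304 0.2255 0.204 ] [-0.1505 -0.0011  0.204 ] [-0.  -0.3 -0.3]
0.55 [186.5, 229.8]
0.9 207 179 50.0
1.0 203 179 66.0
1.1 198 179 64.0
1.2 194 181 61.0
1.3 189 183 63.0
1.4 183 185 71.0
1.5 178 189 63.0
1.6 173 193 157.0
1.7 167 198 168.0
1.2 [-0.111  0.005  0.042] [0.629 0.198 0.194]
1.0 [-0.218  0.005  0.094] [0.627 0.171 0.181]
0.8 [-0.313  0.006  0.167] [0.624 0.147 0.162]
0.6 [-0.392  0.006  0.258] [0.623 0.128 0.14 ]
0.45 [-0.439  0.007  0.335] [0.622 0.116 0.121]
0.36 [-0.461  0.007  0.384] [0.621 0.11  0.108]
0.314 [-0.47   0.007  0.41 ] [0.621 0.108 0.102]
```

>>> play_rows:
  targets:
    - [[0,0,0],[-0.055,0,0.02],0]
    - [[0,0,0],[-0.111,0,0.042],0]
    - [[0,0,0],[-0.165,0,0.066],0]
    - [[0,0,0],[-0.218,0.005,0.094],0]
    - [[0,0,0],[-0.267,0.005,0.13],0]
    - [[0,0,0],[-0.313,0.005,0.167],0]
    - [[0,0,0],[-0.355,0.005,0.212],0]
    - [[0,0,0],[-0.392,0.005,0.258],0]
    - [[0,0,0],[-0.417,0.005,0.297],0]
    - [[0,0,0],[-0.439,0.005,0.335],0]

```text
time: 58.1
eef_pos: [0.6214, 0.1174, 0.1203]
orientation: [[0.093, 0.996, -0.0], [0.996, -0.093, -0.001], [-0.001, -0.0, -1.0]]
contact_force: [-0.2, 0.0, 0.8]
gripper_width: 0.0008
grip_force: 0.2
```

>>> play_rows:
  targets:
    - [[0,0,0],[-0.008,0,0.018],0]
    - [[0,0,0],[-0.016,0,0.034],0]
    - [[0,0,0],[-0.022,0,0.049],0]
    - [[0,0,0],[-0.022,0,0.049],0]
    - [[0,0,0],[-0.022,0,0.049],0]

```text
time: 58.6
eef_pos: [0.6213, 0.1129, 0.1094]
orientation: [[0.093, 0.996, 0.001], [0.996, -0.093, -0.001], [-0.001, 0.001, -1.0]]
contact_force: [-1.0, 0.2, 0.2]
gripper_width: 0.0004
grip_force: 0.0
```

```bash
python3 - <<'E'
from h import *
Rs,t=Tyaw(ST);s=observe();print(s["eef_pos"].round(4),(Rs.T@(s["eef_pos"]-t)).round(4),(s["orientation"].T@s["contact_force"]).round(1))
A=s["orientation"]
for th in(.36,.314,.29): print(th,np.round(A.T@(kp(th)[0]-s["eef_pos"])/.25,3),kp(th)[0].round(3))
E
```

```text
[0.6213 0.1129 0.1094] [-3.760e-02  1.000e-04  1.094e-01] [ 0.1 -1.  -0.2]
0.36 [-0.01  -0.     0.004] [0.621 0.11  0.108]
0.314 [-0.02 -0.    0.03] [0.621 0.108 0.102]
0.29 [-0.024 -0.     0.044] [0.621 0.107 0.098]
```

>>> play_rows:
  targets:
    - [[0,0,0],[-0.01,0,0.012],0]
    - [[0,0,0],[-0.016,0,0.022],0]
    - [[0,0,0],[-0.02,0,0.03],0]
    - [[0,0,0],[-0.02,0,0.03],0]
    - [[0,0,0],[-0.02,0,0.03],0]

```text
time: 59.1
eef_pos: [0.6208, 0.1075, 0.1017]
orientation: [[0.093, 0.996, 0.001], [0.996, -0.093, -0.001], [-0.001, 0.001, -1.0]]
contact_force: [0.4, 0.1, 0.9]
gripper_width: 0.0005
grip_force: 0.4
```

>>> play_rows:
  targets:
    - [[0,0,0],[0,0,0.004],0]
    - [[0,0,0],[0,0,0.008],0]
    - [[0,0,0],[0,0,0.008],0]
    - [[0,0,0],[0,0,0.008],0]

```text
time: 59.5
eef_pos: [0.6209, 0.1075, 0.1011]
orientation: [[0.093, 0.996, 0.001], [0.996, -0.093, -0.002], [-0.002, 0.001, -1.0]]
contact_force: [-3.4, -1.4, 9.0]
gripper_width: 0.0005
grip_force: 4.3
```

```bash
python3 - <<'E'
from h import *
Rs,t=Tyaw(ST);s=observe();print((Rs.T@(s["eef_pos"]-t)).round(4),(s["orientation"].T@s["contact_force"]).round(1))
im=camera("scene");cv2.imwrite("pics/scene7.png",im[:,:,::-1]);g=im.astype(int).max(-1)
for th in np.arange(.1,.8,.06):
    k=H+.212*np.array([np.cos(th),np.sin(th)])+.012*np.array([-np.sin(th),np.cos(th)]);u,v=proj("scene",t+Rs@np.array([k[0],0,k[1]]))[0].round().astype(int);print(round(th-.314,2),u,v,g[v-1:v+2,u-1:u+2].mean().round())
E
```

```text
[-0.0322  0.0002  0.1011] [-1.7 -3.2 -9. ]
-0.21 227 198 74.0
-0.15 226 196 81.0
-0.09 225 193 52.0
-0.03 225 191 68.0
0.03 224 189 70.0
0.09 222 187 70.0
0.15 221 186 64.0
0.21 220 184 48.0
0.27 218 183 51.0
0.33 216 182 75.0
0.39 214 181 82.0
0.45 212 180 82.0
```

The bar reached a hard stop (9 N) right at the predicted shut height. I retreat and check.

>>> play_rows:
  targets:
    - [[0,0,0],[0,0,-0.04],0]
    - [[0,0,0],[0,0,-0.15],0]
    - [[0,0,0],[0,0,-0.35],0]
    - [[0,0,0],[0,0,-0.55],0]
    - [[0,0,0],[0,0,-0.75],0]
    - [[0,0,0],[0,0,-0.95],0]
    - [[0,0,0],[0,0,-0.95],0]

```text
time: 60.25
eef_pos: [0.6236, 0.1091, 0.3458]
orientation: [[0.093, 0.996, 0.014], [0.996, -0.093, 0.001], [0.003, 0.014, -1.0]]
contact_force: [-0.2, 0.0, 0.4]
gripper_width: -0.0
grip_force: 0.0
```

>>> play_rows:
  targets:
    - [[0,0,0.4],[-0.2,0.2,0],0]
    - [[0,0,0.4],[-0.4,0.3,0],0]
    - [[0,0,0.4],[-0.6,0.4,0],0]
    - [[0,0,0.4],[-0.8,0.4,0],0]
    - [[0,0,0.4],[-1,0.4,0],0]
    - [[0,0,0.4],[-1,0.4,0],0]
    - [[0,0,0.4],[-1,0.4,0],0]
    - [[0,0,0.4],[-1,0.4,0],0]

```text
time: 61.05
eef_pos: [0.6965, -0.1507, 0.3368]
orientation: [[0.397, 0.918, -0.0], [0.918, -0.397, -0.0], [-0.001, -0.0, -1.0]]
contact_force: [-0.3, 0.7, 0.3]
gripper_width: 0.0004
grip_force: 0.0
```

```bash
python3 - <<'E'
from h import *
Rs,t=Tyaw(ST);s=observe();print(s["time"],s["eef_pos"].round(3),s["contact_force"].round(1))
for c in("top","scene"):
    im=camera(c);cv2.imwrite(f"pics/{c}8.png",im[:,:,::-1]);g=im.astype(int).max(-1);print(c,lane_rings(im,c))
    for th in np.arange(.2,.6,.04):
        k=H+.212*np.array([np.cos(th),np.sin(th)])+.012*np.array([-np.sin(th),np.cos(th)]);u,v=proj(c,t+Rs@np.array([k[0],0,k[1]]))[0].round().astype(int);print(round(th-.314,2),(int(u),int(v)),g[v-1:v+2,u-1:u+2].mean().round(),end="; ")
    print([(np.round(d["point"],1),round(d["confidence"],2)) for d in recognise(c,"plated_cap")])
A=cv2.imread("pics/top8.png")[125:195,150:270];B=cv2.imread("pics/scene8.png")[150:280,150:280]
cv2.imwrite("pics/l8.png",np.hstack([cv2.resize(A,(400,233),interpolation=2)[[*range(233)]+[232]*167],cv2.resize(B,(400,400),interpolation=2)]))
E
```

```text
61.05 [ 0.697 -0.151  0.337] [-0.3  0.7  0.3]
top [([0.016, -0.013], [0.033, 0.016]), ([-0.031, -0.012], [0.033, 0.015]), ([-0.079, -0.012], [0.033, 0.018]), ([-0.126, -0.009], [0.031, 0.014]), ([0.063, -0.001], [0.035, 0.037]), ([-0.033, 0.012], [0.026, 0.007]), ([-0.078, 0.013], [0.026, 0.008]), ([-0.125, 0.014], [0.031, 0.01])]
-0.11 (235, 165) 129.0; -0.07 (234, 165) 108.0; -0.03 (233, 164) 70.0; 0.01 (232, 164) 38.0; 0.05 (231, 163) 26.0; 0.09 (230, 163) 25.0; 0.13 (228, 162) 91.0; 0.17 (227, 162) 110.0; 0.21 (225, 161) 115.0; 0.25 (224, 160) 123.0; []
scene []
-0.11 (226, 194) 113.0; -0.07 (225, 193) 102.0; -0.03 (225, 191) 67.0; 0.01 (224, 190) 44.0; 0.05 (223, 189) 45.0; 0.09 (222, 187) 115.0; 0.13 (222, 186) 131.0; 0.17 (221, 185) 158.0; 0.21 (220, 184) 162.0; 0.25 (219, 183) 121.0; []
```

View pics/l8.png

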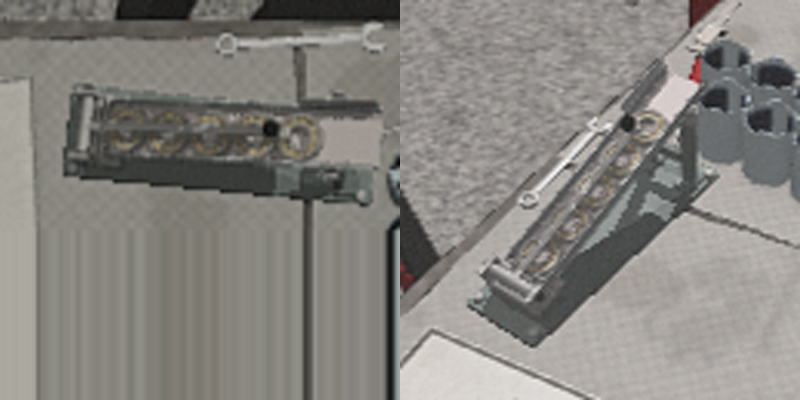

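```bash
python3 -c "
from plant import *
print(finish_job())"
```

```text
the job is handed in; nothing more can be done
None
```

The job is handed in but no verdict came back: the track is hung in the stand, all five bearings are queued flat against the stop, and the keeper was pushed down to a hard stop at its predicted shut height. I did not touch the end cap, though the last pictures did not pick it up, probably because the arm hid it.

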